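# Clear the jammed vial tray and line up the batch with its reference standard

### The arm

A 6-joint arm with a two-finger parallel gripper is mounted at the origin on the work surface. World frame = base frame: x ahead of the robot, y to its left, z up, the work surface at z = 0. Lengths are in m, angles in degrees, forces in N, time in s.
With the tool pointing down it reaches from about 0.35 to 0.875 m from the base axis. Payload 15.5 kg.
Tool frame: the origin (TCP) lies at the very end of the fingers, on their centre line; the grasp point (between the pads) lies 19 mm behind it; y points along the fingers, x is the direction in which the jaws open and shut, and the axes are right-handed (so a half turn about y gives the same grasp; the last joint's range is limited). The gripper opens to 85 mm and grips with 20 to 120 N. Pads are 22 mm wide; open, the fingers measure 114 mm over their backs; the gripper's body (76 mm by 85 mm) begins 54 mm behind the grasp point. The pads swing forward as they close: fully open they stand 13 mm farther back than shut.
Start: joints at [67.58, 28.281, 77.091, -0, 74.628, -5.472], TCP at [0.182, 0.598, 0.231] pointing down, gripper open.
Joint ranges: [-166.48, 166.48], [-47.26, 123.95], [12.59, 153.08], [-70.14, 250.14], [6.76, 159.57], [-176.63, 176.63]. Speed limits (degrees/s): [108.29, 108.29, 147.25, 172.46, 172.46, 172.46].

### API

Orientations are given as a 3x3 rotation matrix whose columns are the frame's x, y, z axes.
In Python, from bench import * gives the robot as it stands.
- The arm moves only by the tool apply_moves, never from a script. Its argument "increments" is one flat list of numbers, 7 for each row, row after row: the closure, from 0 (fully open) to 1 (shut), then the shift along the tool's x, y, z in cm, then the turn, a rotation vector about the tool's x, y, z in rad. In form: [hand, x, y, z, ax, ay, az, hand, x, y, z, ax, ay, az, ...]. A call has 1 to 10 rows; each row is the pose to reach, as a shift and turn from the pose measured when the call began, along the tool's axes at that moment; what a row does not reach only later rows make up. A row lasts 1/8 s, in which the tool goes at most 62.5 mm and 10.7 degrees, less where a joint would pass 70% of its speed; a pose out of reach is approached as far as the arm can. A call with a gripper value outside its range is refused whole. The fingers move at their own pace and stop on an object; "squeeze" is the grip in N (left out, the last holds). Time passes only in rows, so rows that repeat a pose let the fingers close. It gives the time, the measured TCP pose, the force and the opening at its end, in the units of the state.
- observe(): the state, without advancing time (a new reading comes with each control period).
- capture(name): name is "scene" or "top"; returns a dict with "img" (480x640x3 uint8, red, green, blue), "camera_matrix" (3x3 intrinsics, pixels), "k1" (the pictures are not rectified: a ray, as slopes to the right and down, at radius r is drawn at 1 + k1 r^2 times it, then the intrinsics apply), "world_from_camera" (4x4, takes a point from camera to world coordinates). Camera axes: x right, y down, z forward; pixel columns grow to the right and rows downward; lengths in m; the calibration is good to about 2 mm. A picture is of the moment at which its call begins. There is no depth.
- sign_off(): hands the job in, once; it reports no verdict.
The state is a dict: "time": time; "joint_positions": joint angles; "qvel": joint speeds; "tau": joint torques, N m; "tool_pos": TCP position; "tool_rot": TCP orientation; "ft_force": force on the tool from outside, world axes, zero at the start; "moment": the same for the moment, N m; "finger_gap": finger opening in m.
Only numpy, scipy, OpenCV 4.12 (cv2) and the standard library are available. Lean on these libraries where they do the work, as an engineer would, in place of code of your own. Each camera call takes 0.05 s, during which the arm holds its last target.

### The job

Two sample vials have jammed side by side at the mouth of the loading tray's lane, with a third pressed up behind them: ease one of the two well back, then slide all the white-capped vials upright, without lifting them off the tray, single file down the lane until they stand close together against the end stop. Then open the standards case far enough that its lid stays open by itself, take out the red-capped reference vial and stand it in the lane right up behind the last sample, and shut the case again. Leave the blue-capped vial in the case and the other things on the bench where they are.

Things in the scene. Friction and masses are not known exactly. Their poses are not given: they have to be found in the camera images.
- tray: fixed polished steel tray, open on top: 5 mm floor, guide tops 29 mm over the bench. Origin on the bench, mid-mouth of the lane; +x into the funnel. Funnel guides start at y +-16.5 mm and spread at 40 deg to y +-85 mm, back wall x = 217 mm. Lane: x < 0, 33 mm wide, black end stop (37 mm high) face at x = -208 mm. Friction about 0.2: vials slide upright even if pushed at the cap.
- case_lid (a joint): angle of the case's lid: 0 shut, 1.9 rad fully open, leaning back on its stop. It balances at about 1.1 rad: below that it falls shut, beyond it falls open, slowly (damped); 0.25 kg.
- lid_handle (a point): middle of the black bar handle on the lid's front: round, 10 mm thick, 80 mm long along the case's y, 36 mm off the lid's front face; lid shut: 55 mm over the bench, 136 mm in front of and 20 mm above the hinge line. Can be gripped from above at every lid angle. Its frame turns with the lid.
- lid_hinge (a point): middle of the lid's hinge line, at the back (+x of the case) 35 mm over the bench; the line runs along the case's y. Its frame turns with the lid.
- case: grey clamshell case, standing loose on the bench (1.5 kg), 100 (x) by 150 (y) mm; base 35 mm high with black foam, lid 45 mm deep. Origin: centre of its underside; +x to its back, hinge 50 mm behind the origin, handle in front (-x). Two foam pockets, 31 mm square, 26 mm deep (floor 8 mm over the bench), at y = +34 and -34 mm, hold the red- and the blue-capped vial.
- red_vial: reference vial, red cap, else like the sample vials (28 mm diameter, 61 mm tall, 24 mm cap, 35 g); starts standing in a pocket of the shut case, so its top is 69 mm over the bench. Origin at the centre of its underside.
- blue_vial: blank vial with blue cap in the other pocket, same size; stays there. Origin at the centre of its underside.
- vial1: 20 ml sample vial (amber glass, white screw cap), 28 mm diameter, 61 mm tall; the cap is the top 15 mm and 24 mm in diameter; 35 g, stands upright; origin at the centre of its underside. Always there; starts jammed in the mouth, side by side with vial2.
- vial2: 20 ml sample vial (amber glass, white screw cap), 28 mm diameter, 61 mm tall; the cap is the top 15 mm and 24 mm in diameter; 35 g, stands upright; origin at the centre of its underside. Always there; starts jammed in the mouth, side by side with vial1.
- vial3: 20 ml sample vial (amber glass, white screw cap), 28 mm diameter, 61 mm tall; the cap is the top 15 mm and 24 mm in diameter; 35 g, stands upright; origin at the centre of its underside. Always there; starts close behind vial1 and vial2, in the notch between them.
- vial4: 20 ml sample vial (amber glass, white screw cap), 28 mm diameter, 61 mm tall; the cap is the top 15 mm and 24 mm in diameter; 35 g, stands upright; origin at the centre of its underside. Starts standing loose in the funnel's back half; may be absent (None).
- vial5: 20 ml sample vial (amber glass, white screw cap), 28 mm diameter, 61 mm tall; the cap is the top 15 mm and 24 mm in diameter; 35 g, stands upright; origin at the centre of its underside. Starts standing loose in the funnel's back half; may be absent (None).
- vial6: 20 ml sample vial (amber glass, white screw cap), 28 mm diameter, 61 mm tall; the cap is the top 15 mm and 24 mm in diameter; 35 g, stands upright; origin at the centre of its underside. Starts standing loose in the funnel's back half; may be absent (None).
- tray_seat0 (a point): place 1 of the lane: centre of the underside of the first vial counted from the end stop when all stand close together (x = -194 mm in the tray's frame, on the tray's floor). Axes as the tray's.
- tray_seat1 (a point): place 2 of the lane: centre of the underside of the second vial counted from the end stop when all stand close together (x = -166 mm in the tray's frame, on the tray's floor). Axes as the tray's.
- tray_seat2 (a point): place 3 of the lane: centre of the underside of the third vial counted from the end stop when all stand close together (x = -138 mm in the tray's frame, on the tray's floor). Axes as the tray's.
- tray_seat3 (a point): place 4 of the lane: centre of the underside of the fourth vial counted from the end stop when all stand close together (x = -110 mm in the tray's frame, on the tray's floor). Axes as the tray's.
- tray_seat4 (a point): place 5 of the lane: centre of the underside of the fifth vial counted from the end stop when all stand close together (x = -82 mm in the tray's frame, on the tray's floor). Axes as the tray's.
- tray_seat5 (a point): place 6 of the lane: centre of the underside of the sixth vial counted from the end stop when all stand close together (x = -54 mm in the tray's frame, on the tray's floor). Axes as the tray's.
- tray_seat6 (a point): place 7 of the lane: centre of the underside of the seventh vial counted from the end stop when all stand close together (x = -26 mm in the tray's frame, on the tray's floor). Axes as the tray's.
- flask: small conical flask, 64 mm wide, 105 mm tall; leave alone. Origin at the centre of its underside.
- dropper: small amber bottle, 30 mm diameter, 62 mm tall; leave alone. Origin at the centre of its underside.
- timer: white bench timer, 30 x 70 mm, 60 mm tall; leave alone. Origin at the centre of its underside.

How it is judged (in metres and radians):
On the way, in this order (a step that is already met when the one before it is completed fails the run):
1. one of the two jammed vials has been eased back at least 2 cm (its centre 40 mm or more behind the mouth) before any vial has gone into the lane (x of any of vial1, vial2 in the frame of tray above 0.04 m and x of each of vial1, vial2, vial3, vial4, vial5, vial6 in the frame of tray above 0 m), for 0.2 s.
2. all the sample vials stand upright in the lane (x of each of vial1, vial2, vial3, vial4, vial5, vial6 in the frame of tray below -0.01 m and y of vial1 in the frame of tray between -0.006 and 0.006 m and angle between each of vial1, vial2, vial3, vial4, vial5, vial6's own z axis and vertical below 0.1 rad and y of vial2 in the frame of tray between -0.006 and 0.006 m and y of vial3 in the frame of tray between -0.006 and 0.006 m and y of vial4 in the frame of tray between -0.006 and 0.006 m and y of vial5 in the frame of tray between -0.006 and 0.006 m and y of vial6 in the frame of tray between -0.006 and 0.006 m), for 0.2 s.
3. the red-capped vial has been lifted out of the case while the lid stands open by itself (value of joint case_lid above 1.6 rad and z of red_vial in the frame of case above 0.036 m), for 0.1 s.
At the end, for the whole second after the job is handed in: The sample vials, with the red-capped one last, stand upright and still on the lane's floor in a row from the end stop, each within 10 mm of its place in the closed-up row; lid shut (below 0.06 rad), blue-capped vial in the case; flask, bottle and timer within 30 mm of their starts (all of step 2 and ((horizontal distance between any of vial1, vial2, vial3, vial4, vial5, vial6 and tray_seat0 below 0.01 m and horizontal distance between any of vial1, vial2, vial3, vial4, vial5, vial6 and tray_seat1 below 0.01 m and horizontal distance between any of vial1, vial2, vial3, vial4, vial5, vial6 and tray_seat2 below 0.01 m and horizontal distance between any of vial1, vial2, vial3, vial4, vial5, vial6 and tray_seat3 below 0.01 m and horizontal distance between red_vial and tray_seat4 below 0.01 m and x of each of vial1, vial2, vial3, vial4, vial5, vial6 in the frame of tray below -0.097 m) or (horizontal distance between any of vial1, vial2, vial3, vial4, vial5, vial6 and tray_seat0 below 0.01 m and horizontal distance between any of vial1, vial2, vial3, vial4, vial5, vial6 and tray_seat1 below 0.01 m and horizontal distance between any of vial1, vial2, vial3, vial4, vial5, vial6 and tray_seat2 below 0.01 m and horizontal distance between any of vial1, vial2, vial3, vial4, vial5, vial6 and tray_seat3 below 0.01 m and horizontal distance between any of vial1, vial2, vial3, vial4, vial5, vial6 and tray_seat4 below 0.01 m and horizontal distance between red_vial and tray_seat5 below 0.01 m and x of each of vial1, vial2, vial3, vial4, vial5, vial6 in the frame of tray below -0.069 m) or (horizontal distance between any of vial1, vial2, vial3, vial4, vial5, vial6 and tray_seat0 below 0.01 m and horizontal distance between any of vial1, vial2, vial3, vial4, vial5, vial6 and tray_seat1 below 0.01 m and horizontal distance between any of vial1, vial2, vial3, vial4, vial5, vial6 and tray_seat2 below 0.01 m and horizontal distance between any of vial1, vial2, vial3, vial4, vial5, vial6 and tray_seat3 below 0.01 m and horizontal distance between any of vial1, vial2, vial3, vial4, vial5, vial6 and tray_seat4 below 0.01 m and horizontal distance between any of vial1, vial2, vial3, vial4, vial5, vial6 and tray_seat5 below 0.01 m and horizontal distance between red_vial and tray_seat6 below 0.01 m and x of each of vial1, vial2, vial3, vial4, vial5, vial6 in the frame of tray below -0.041 m)) and linear speed of each of vial1, vial2, vial3, vial4, vial5, vial6, red_vial below 0.02 m/s and height (world z) of each of vial1, vial2, vial3, vial4, vial5, vial6, red_vial below 0.01 m and x of red_vial in the frame of tray below -0.01 m and y of red_vial in the frame of tray between -0.006 and 0.006 m and angle between red_vial's own z axis and vertical below 0.1 rad and value of joint case_lid below 0.06 rad and z of blue_vial in the frame of case below 0.02 m and x of blue_vial in the frame of case between -0.015 and 0.015 m and distance of each of flask, dropper, timer from where it was at the start of the episode below 0.03 m); the robot touches nothing.
It fails at once if a sample vial is lifted off the tray (more than 17 mm) (height (world z) of any of vial1, vial2, vial3, vial4, vial5, vial6 above 0.022 m).
It fails at once if the blue-capped vial is taken out of its pocket (z of blue_vial in the frame of case above 0.036 m).
It fails at once if the flask, dropper bottle or timer is pushed more than 3 cm (distance of any of flask, dropper, timer from where it was at the start of the episode above 0.03 m).
Of vial4, vial5, vial6 only 1 to 3 are there at a start; the rules pass over those that are not, and their reading is None.
At some moment in a run one of case may be knocked a few centimetres aside while the robot is not near it.
Once in a run the grip may slacken for a moment while it holds something.
It also fails if it takes over 210 s, if anything falls off the work surface, if the arm or the gripper's body presses on something with over 40 N, if the wrist force passes 120 N, or if a joint passes its speed limit or range.

## Working session

There is one attempt and no reset: what is moved stays moved. The work goes in short steps, Python scripts to look and compute and a tool call to move; the robot and the scene stay as the last step left them, time stands still between calls to the robot, and variables do not carry over. Pictures are saved under pics/ and viewed, and the job is handed in when it is done.

Besides the shell and the picture viewer there is one more tool, called by a JSON object that holds its "method" and its "body". apply_moves: Moves the arm, as the interface text tells. Its arguments: {"type":"object","properties":{"increments":{"type":"array","items":{"type":"number"}},"squeeze":{"type":"number"}},"required":["increments"]}

```bash
ls; mkdir -p pics; python3 - <<'E'
from bench import *
import cv2
s=observe()
for k in s: print(k,s[k])
for n in("scene","top"):
    c=capture(n); cv2.imwrite(f"pics/{n}0.png",c["img"][:,:,::-1]); print(n,c["camera_matrix"],c["k1"],c["world_from_camera"])
E
```

```text
pics
time 0.0
joint_positions [ 6.75795778e+01  2.83157286e+01  7.71288843e+01 -1.65195498e-04
  7.46271645e+01 -5.47131745e+00]
qvel [-0.12102932 -0.00761666  0.16416495 -0.04885647 -0.08645755  0.02939385]
tau [-4.60871033e-04 -8.82162952e+01 -3.83839953e+01 -1.86584466e-04
  1.04950849e-02  2.07194739e-05]
tool_pos [0.18205328 0.59751188 0.23068072]
tool_rot [[ 2.91521085e-01 -4.75228799e-04 -9.56564285e-01]
 [ 9.56563590e-01 -1.15911509e-03  2.91521449e-01]
 [-1.24730749e-03 -9.99999215e-01  1.16680076e-04]]
ft_force [ 1.03828292 -0.49119689 -0.03871803]
moment [ 0.02488059 -0.01089583 -0.00700197]
finger_gap 0.08521985962752983
scene [[435.54476289   0.         313.43490741]
 [  0.         435.54476289 236.33005228]
 [  0.           0.           1.        ]] 0.020507744515485832 [[-0.71010953  0.49856912 -0.49716525  0.9707351 ]
 [ 0.70380211  0.52285752 -0.48091851  0.3237064 ]
 [ 0.02017547 -0.69141077 -0.7221801   0.63013016]
 [ 0.          0.          0.          1.        ]]
top [[555.39574391   0.         315.26722443]
 [  0.         555.39574391 238.71522388]
 [  0.           0.           1.        ]] -0.1656657466723189 [[ 6.52697162e-04 -9.86471631e-01  1.63930766e-01  3.91759042e-01]
 [-9.99962042e-01  7.80463770e-04  8.67791804e-03 -4.98905956e-02]
 [-8.68846198e-03 -1.63930208e-01 -9.86433676e-01  1.21684992e+00]
 [ 0.00000000e+00  0.00000000e+00  0.00000000e+00  1.00000000e+00]]
```

View pics/scene0.png

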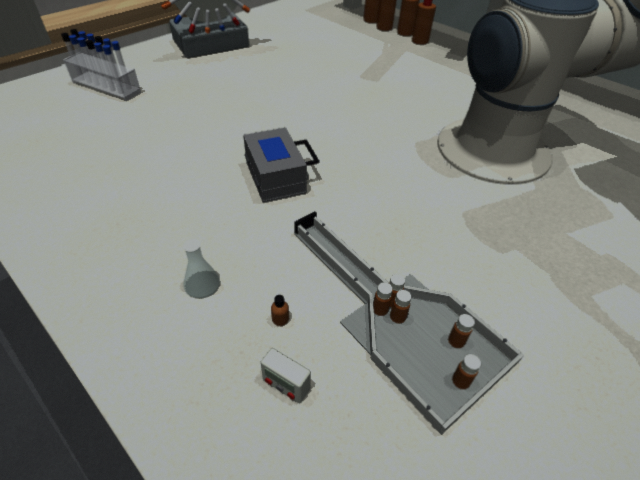

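View pics/top0.png

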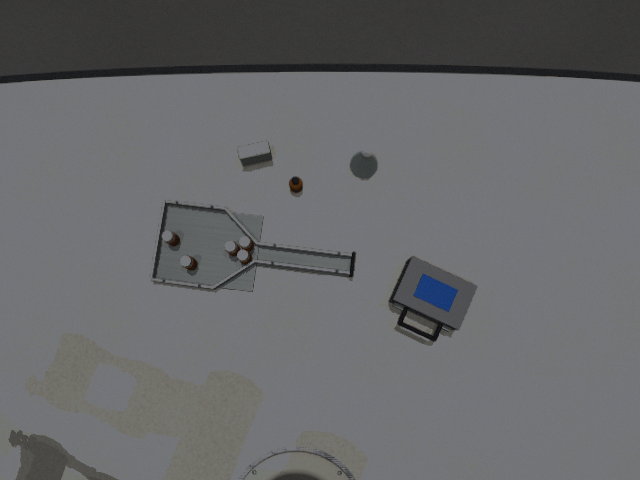

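```bash
cat > h.py <<'E'
import numpy as np, cv2
from bench import *
def cap(n):
    c=capture(n); c["img"]=np.ascontiguousarray(c["img"]); return c
def proj(c,P):
    T=np.linalg.inv(c["world_from_camera"]); p=T[:3,:3]@np.asarray(P,float)+T[:3,3]
    s=p[:2]/p[2]; s=s*(1+c["k1"]*(s@s)); K=c["camera_matrix"]
    return np.array([K[0,0]*s[0]+K[0,2],K[1,1]*s[1]+K[1,2]])
def ray(c,u,v):
    K=c["camera_matrix"]; d=np.array([(u-K[0,2])/K[0,0],(v-K[1,2])/K[1,1]]); s=d.copy()
    for _ in range(30): s=d/(1+c["k1"]*(s@s))
    W=c["world_from_camera"]; r=W[:3,:3]@np.array([s[0],s[1],1]); return W[:3,3],r/np.linalg.norm(r)
def onz(c,u,v,z):
    o,r=ray(c,u,v); return o+r*(z-o[2])/r[2]
def tri(c1,p1,c2,p2):
    o1,r1=ray(c1,*p1); o2,r2=ray(c2,*p2)
    A=np.stack([r1,-r2],1); t=np.linalg.lstsq(A,o2-o1,rcond=None)[0]
    a=o1+t[0]*r1; b=o2+t[1]*r2; return (a+b)/2,np.linalg.norm(a-b)
def crop(c,x0,y0,x1,y1,f,name):
    im=cv2.resize(c["img"][y0:y1,x0:x1],None,fx=f,fy=f,interpolation=cv2.INTER_CUBIC)
    cv2.imwrite("pics/"+name,im[:,:,::-1])
E
python3 - <<'E'
from h import *
t=cap("top"); s=cap("scene")
crop(t,145,190,345,310,4,"t1.png"); crop(s,270,200,530,400,3,"s1.png")
a=cv2.resize(t["img"][245:345,380:490],None,fx=4,fy=4,interpolation=2)
b=cv2.resize(s["img"][120:220,230:340],None,fx=3.6,fy=4,interpolation=2)
cv2.imwrite("pics/c1.png",np.clip(np.hstack([cv2.resize(a,(390,400)),cv2.resize(b,(396,400))])[:,:,::-1].astype(float)*1.6,0,255).astype(np.uint8))
E
```

```text
(no output)
```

View pics/t1.png

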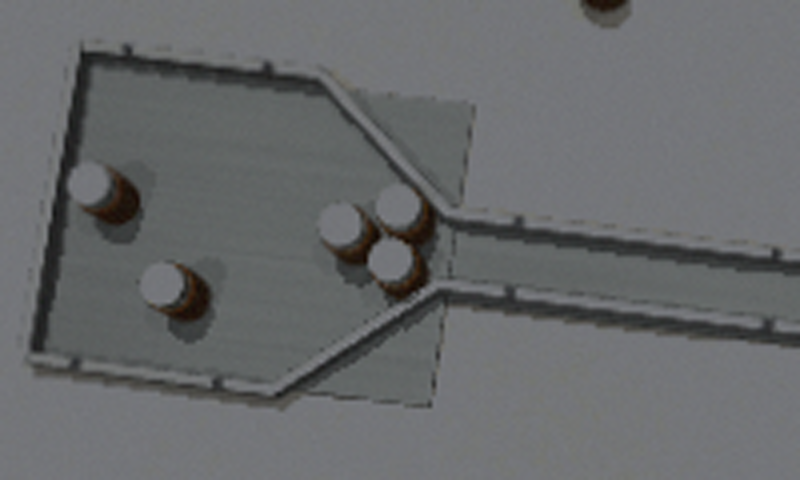

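View pics/s1.png

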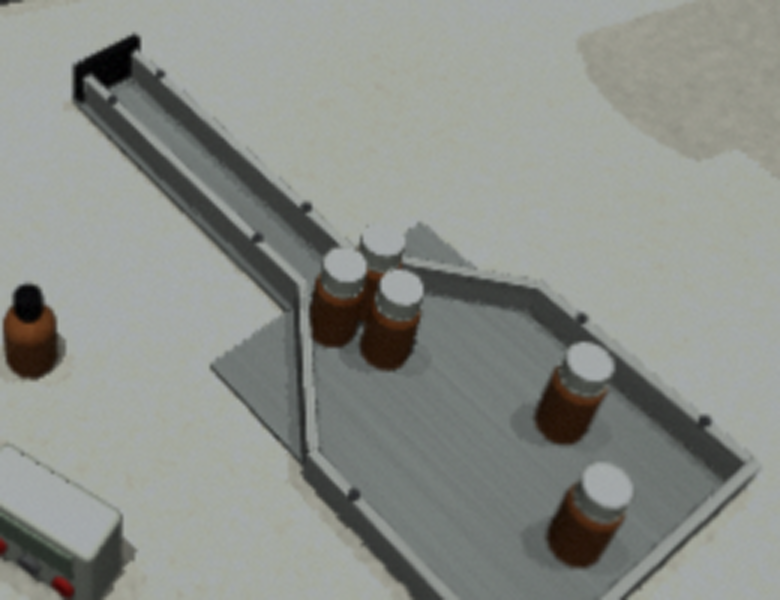

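View pics/c1.png

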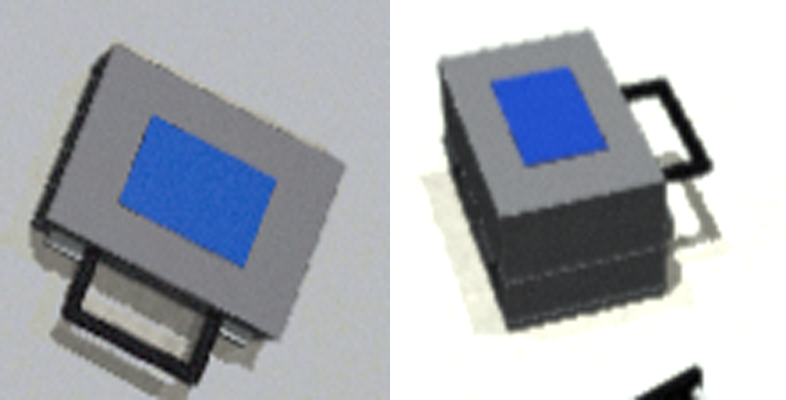

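```bash
python3 - <<'E'
from h import *
t=cap("top"); s=cap("scene")
def g(c,x0,y0,x1,y1,f,n):
    im=np.clip(cv2.resize(c["img"][y0:y1,x0:x1],None,fx=f,fy=f,interpolation=cv2.INTER_CUBIC)[:,:,::-1].astype(float)*1.7,0,255).astype(np.uint8)
    cv2.imwrite("pics/"+n,im)
g(t,240,230,370,285,6,"t2.png"); g(s,285,200,385,300,6,"s2.png")
E
```

```text
(no output)
```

View pics/t2.png

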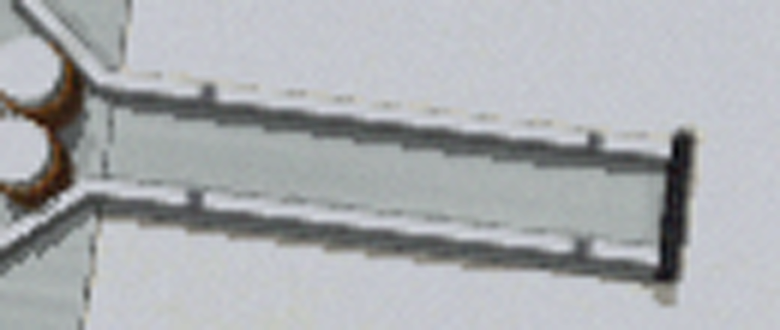

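View pics/s2.png

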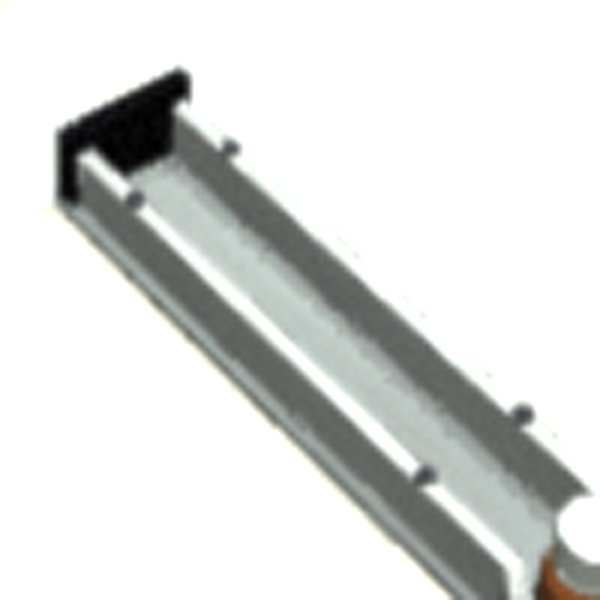

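```bash
python3 - <<'E'
from h import *
t=cap("top"); s=cap("scene")
T=lambda x,y:(x/6+240-.4,y/6+230-.4); S=lambda x,y:(x/6+285-.4,y/6+200-.4)
P=[]
for a,b in [((208,92),(425,474)),((595,140),(133,199)),((195,198),(522,412)),((582,246),(230,147))]:
    p,e=tri(t,T(*a),s,S(*b)); P.append(p); print(p.round(4),round(e,4), onz(t,*T(*a),.0295).round(4), onz(s,*S(*b),.0295).round(4))
P=np.array(P)
ax=(P[0]+P[2]-P[1]-P[3])[:2]; ax/=np.linalg.norm(ax); print("axis",ax,np.degrees(np.arctan2(ax[1],ax[0])))
mid=[(P[0]+P[2])/2,(P[1]+P[3])/2]; print(mid, np.linalg.norm(P[0]-P[2]))
# end stop top face edge in top view z=.037: inner edge centre
for q in [(674,131),(657,275)]: print("stop top z.037",onz(t,*T(*q),.037).round(4))
for q in [(58,130),(185,70)]: print("stop front-top scene",onz(s,*S(*q),.037).round(4))
for q in [(128,176),(170,158)]: print("stop face floor scene",onz(s,*S(*q),.005).round(4))
# caps
for n,c in(("top",t),("scene",s)):
    hsv=cv2.cvtColor(c["img"],cv2.COLOR_RGB2HSV)
    x0,y0,x1,y1=(150,195,265,295) if n=="top" else (350,260,530,410)
    v=c["img"][y0:y1,x0:x1].min(2); print(n,np.percentile(v,[50,90,97,99]))
E
```

```text
[0.576  0.0485 0.0301] 0.0021 [0.5755 0.0494 0.0295] [0.5761 0.0473 0.0295]
[ 0.5588 -0.0912  0.029 ] 0.0025 [ 0.5579 -0.0902  0.0295] [ 0.5599 -0.0919  0.0295]
[0.5374 0.0528 0.0299] 0.0019 [0.5369 0.0536 0.0295] [0.5376 0.0518 0.0295]
[ 0.5201 -0.086   0.0299] 0.0018 [ 0.5196 -0.0853  0.0295] [ 0.5203 -0.087   0.0295]
axis [0.12277208 0.99243489] 82.94788565782223
[array([0.5566883 , 0.05061535, 0.03004182]), array([ 0.53946747, -0.08859023,  0.02940474])] 0.03883142446059697
stop top z.037 [ 0.5601 -0.1182  0.037 ]
stop top z.037 [ 0.5084 -0.1117  0.037 ]
stop front-top scene [ 0.5608 -0.1259  0.037 ]
stop front-top scene [ 0.5108 -0.1177  0.037 ]
stop face floor scene [ 0.5368 -0.1177  0.005 ]
stop face floor scene [ 0.5205 -0.1141  0.005 ]
top [ 97. 116. 117. 118.]
scene [119. 163. 164. 165.]
```

```bash
cat >> h.py <<'E'
AX=np.array([.12277,.99243]); AY=np.array([-AX[1],AX[0]]); O=np.array([.5615,.0904])
def tray(p): d=np.asarray(p)[:2]-O; return np.array([d@AX,d@AY])
def world(x,y): return O+x*AX+y*AY
# tray +y axis: world AY = (-.992,.123) i.e. towards robot
E
python3 - <<'E'
from h import *
t=cap("top"); s=cap("scene")
for q in [(92,88),(88,187)]: 
    w=onz(t,q[0]/6+239.6,q[1]/6+229.6,.029); print("mouth?",tray(w))
for q in [(88,60),(42,352),(318,75),(278,392)]:
    w=onz(t,q[0]/4+144.6,q[1]/4+189.6,.029); print("corner",tray(w))
for n,c,th,box in(("top",t,95,(150,195,265,295)),("scene",s,140,(350,260,530,410))):
    x0,y0,x1,y1=box; im=c["img"][y0:y1,x0:x1].astype(int); 
    print(im[ (240-y0) if n=="top" else 285-y0, (245-x0) if n=="top" else 384-x0])
    m=((im.min(2)>th)).astype(np.uint8)
    nn,l,st,ce=cv2.connectedComponentsWithStats(m,connectivity=4)
    for i in range(1,nn):
        if st[i,4]>15: print(n,st[i],(ce[i]+[x0,y0]).round(1), onz(c,*(ce[i]+[x0,y0]),.066).round(4), tray(onz(c,*(ce[i]+[x0,y0]),.066)).round(4))
E
```

```text
mouth? [ 0.00303711 -0.01529153]
mouth? [-0.00058752  0.02062164]
corner [ 0.2123051  -0.07939398]
corner [0.21067443 0.08454088]
corner [ 0.08219771 -0.08617413]
corner [0.07774423 0.08917115]
[113 118 120]
top [   0    0  115  100 3915] [212.8 237.5] [0.5857 0.1772 0.066 ] [ 0.0891 -0.0134]
top [  25   16   75   78 2627] [213.8 246.8] [0.5659 0.1745 0.066 ] [0.084  0.0059]
top [12 35 10 11 86] [166.6 235.1] [0.591  0.2775 0.066 ] [ 0.1893 -0.0063]
top [ 99  52  16  18 116] [259.  255.9] [0.5466 0.0782 0.066 ] [-0.014   0.0133]
top [87 54 11 11 88] [242.1 254.5] [0.5496 0.1139 0.066 ] [0.0219 0.0147]
top [30 58 11 13 99] [184.5 260.1] [0.5376 0.2363 0.066 ] [0.1419 0.0417]
top [16 85 32  7 76] [181.3 282.9] [0.4892 0.2415 0.066 ] [0.1411 0.0903]
[163 168 168]
scene [  11    0  169  150 9454] [480.3 310.6] [0.5072 0.24   0.066 ] [0.1418 0.0722]
scene [ 7 21 15 17 37] [364.8 288.6] [0.6045 0.0881 0.066 ] [ 0.003 -0.043]
scene [ 47  30  14  12 120] [403.6 295.4] [0.5701 0.1397 0.066 ] [ 0.05   -0.0024]
scene [  0  31  14  23 167] [354.2 302.6] [0.6374 0.0944 0.066 ] [ 0.0133 -0.0748]
scene [21 44  5 45 98] [372.7 327. ] [0.6505 0.143  0.066 ] [ 0.0631 -0.0819]
scene [110  54  14  13 137] [466.3 320.2] [0.5383 0.2343 0.066 ] [0.14   0.0407]
scene [   0   74   63   76 2313] [370.2 384.5] [0.7223 0.1983 0.066 ] [ 0.1268 -0.1463]
scene [24 90 12 13 39] [379.3 356. ] [0.6804 0.1801 0.066 ] [ 0.1036 -0.107 ]
scene [115  94  16  15 179] [472.2 361.1] [0.5918 0.2765 0.066 ] [ 0.1884 -0.0073]
scene [ 40 107  16  17  40] [397.6 375.5] [0.6852 0.2163 0.066 ] [ 0.1402 -0.1073]
scene [ 61 130  12  12  31] [416.9 395.8] [0.6895 0.2518 0.066 ] [ 0.1759 -0.1072]
```

```bash
cat >> h.py <<'E'
from scipy.spatial.transform import Rotation as R
def go(x,y,z,yaw=None,frame="tray"):
    """increments (cm, rad) to TCP at tray x,y (m), z; yaw = world angle of tool x in deg"""
    o=observe(); Rm=np.array(o["tool_rot"]); p=np.array(o["tool_pos"])
    w=world(x,y) if frame=="tray" else np.array([x,y])
    d=Rm.T@(np.array([*w,z])-p)*100
    if yaw is None: yaw=-7.05
    a=np.radians(yaw); X=np.array([np.cos(a),np.sin(a),0]); Y=np.array([0,0,-1.]); Rt=np.stack([X,Y,np.cross(X,Y)],1)
    r=R.from_matrix(Rm.T@Rt).as_rotvec()
    print("inc",d.round(2),r.round(3)); 
def st():
    o=observe(); p=np.array(o["tool_pos"]); print("t",round(o["time"],2),"tcp",p.round(4),"tray",tray(p).round(4),"F",np.array(o["ft_force"]).round(1),"gap",round(o["finger_gap"],4),"j6",o["joint_positions"][5].round(1) if hasattr(o["joint_positions"],'round') else o["joint_positions"][5])
E
python3 - <<'E'
from h import *
t=cap("top"); s=cap("scene")
T=lambda x,y:(x/4+145-.4,y/4+190-.4); S=lambda x,y:(x/3+270-.33,y/3+200-.33)
for n,a,b in [("v+y? (far from robot)",(398,204),(345,264)),("near",(391,259),(383,243)),("v3",(343,227),(402,287)),("a",(91,184),(606,486)),("b",(162,285),(590,363))]:
    p,e=tri(t,T(*a),s,S(*b)); print(n,p.round(4),e.round(4),tray(p).round(4))
go(.05,-.001,.12)
st()
E
```

```text
v+y? (far from robot) [0.5795 0.1097 0.0659] 0.0013 [ 0.0213 -0.0155]
near [0.5506 0.1135 0.0622] 0.0008 [0.0216 0.0137]
v3 [0.5675 0.1392 0.063 ] 0.0009 [0.0492 0.    ]
a [0.5907 0.2764 0.0627] 0.0007 [ 0.1882 -0.0061]
b [0.5365 0.235  0.0632] 0.0015 [0.1404 0.0426]
inc [-32.54  11.13 -50.31] [ 0.     1.398 -0.   ]
t 0.6 tcp [0.1822 0.5978 0.2313] tray [0.457  0.4387] F [-0.5  0.3  0.5] gap 0.0853 j6 -5.5
```

{"method": "apply_moves", "body": {"increments": [0,-32.5,5,-50.3,0,1.398,0,0,-32.5,5,-50.3,0,1.398,0,0,-32.5,8,-50.3,0,1.398,0,0,-32.5,8,-50.3,0,1.398,0,0,-32.5,11,-50.3,0,1.398,0,0,-32.5,11,-50.3,0,1.398,0,0,-32.5,11,-50.3,0,1.398,0,0,-32.5,11,-50.3,0,1.398,0,0,-32.5,11,-50.3,0,1.398,0,0,-32.5,11,-50.3,0,1.398,0]}}

```text
time: 1.85
tool_pos: [0.5701, 0.1382, 0.1208]
tool_rot: [[0.992, 0.0, 0.124], [-0.124, -0.0, 0.992], [0.0, -1.0, 0.0]]
ft_force: [-0.1, 1.5, -0.3]
finger_gap: 0.0856
```

```bash
python3 - <<'E'
from h import *
st(); go(.052,-.0002,.042)
E
```

```text
t 1.85 tcp [0.5701 0.1382 0.1208] tray [ 0.0484 -0.0027] F [-0.1  1.5 -0.3] gap 0.0856 j6 14.9
inc [-0.25  7.88  0.35] [-0.    -0.001  0.   ]
```

{"method": "apply_moves", "body": {"increments": [0,-0.25,2,0.4,0,0,0,0,-0.25,4.5,0.4,0,0,0,0,-0.25,7,0.4,0,0,0,0,-0.25,7.9,0.4,0,0,0,1,-0.25,7.9,0.4,0,0,0,1,-0.25,7.9,0.4,0,0,0,1,-0.25,7.9,0.4,0,0,0,1,-0.25,7.9,0.4,0,0,0,1,-0.25,7.9,0.4,0,0,0,1,-0.25,7.9,0.4,0,0,0], "squeeze": 20}}

```text
time: 3.1
tool_pos: [0.5686, 0.1425, 0.0426]
tool_rot: [[0.992, 0.002, 0.124], [-0.124, 0.0, 0.992], [0.002, -1.0, 0.0]]
ft_force: [-1.0, -0.0, 6.9]
finger_gap: 0.0265
```

```bash
python3 - <<'E'
from h import *
st(); s=cap("scene"); crop(s,340,200,540,400,3,"s3.png")
E
```

```text
t 3.1 tcp [0.5686 0.1425 0.0426] tray [ 0.0526 -0.0006] F [-1.  -0.   6.9] gap 0.0265 j6 15.4
```

View pics/s3.png

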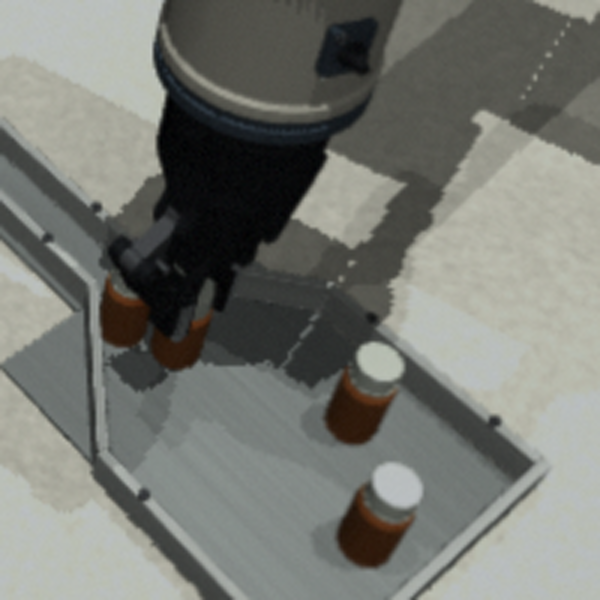

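{"method": "apply_moves", "body": {"increments": [1,0,-0.1,0.6,0,0,0,1,0,-0.1,1.4,0,0,0,1,0.3,-0.1,2.2,0,0,0,1,0.9,-0.1,3,0,0,0,1,1.5,-0.1,3.8,0,0,0,1,2.1,-0.1,4.6,0,0,0,1,2.8,-0.1,5.4,0,0,0,1,3.5,-0.1,6.2,0,0,0,1,3.5,-0.1,6.2,0,0,0,0.5,3.5,-0.1,6.2,0,0,0]}}

```text
time: 4.4
tool_pos: [0.6107, 0.1996, 0.0435]
tool_rot: [[0.992, 0.001, 0.124], [-0.124, 0.0, 0.992], [0.001, -1.0, 0.0]]
ft_force: [0.8, 0.6, 0.9]
finger_gap: 0.042
```

{"method": "apply_moves", "body": {"increments": [0.5,0,0,0,0,0,0,0.5,0,0,0,0,0,0,0.5,0,-4,0,0,0,0,0.5,0,-7,0,0,0,0,0.5,0,-8,0,0,0,0,0.5,0,-8,0,0,0,0]}}

```text
time: 5.15
tool_pos: [0.6107, 0.1995, 0.1237]
tool_rot: [[0.992, 0.002, 0.124], [-0.124, 0.0, 0.992], [0.002, -1.0, 0.0]]
ft_force: [-1.4, 1.4, -0.3]
finger_gap: 0.0426
```

```bash
python3 - <<'E'
from h import *
st(); s=cap("scene"); crop(s,340,200,540,400,3,"s4.png"); t=cap("top"); crop(t,145,190,345,310,4,"t4.png")
E
```

```text
t 5.15 tcp [0.6107 0.1995 0.1237] tray [ 0.1143 -0.0354] F [-1.4  1.4 -0.3] gap 0.0426 j6 19.9
```

View pics/s4.png

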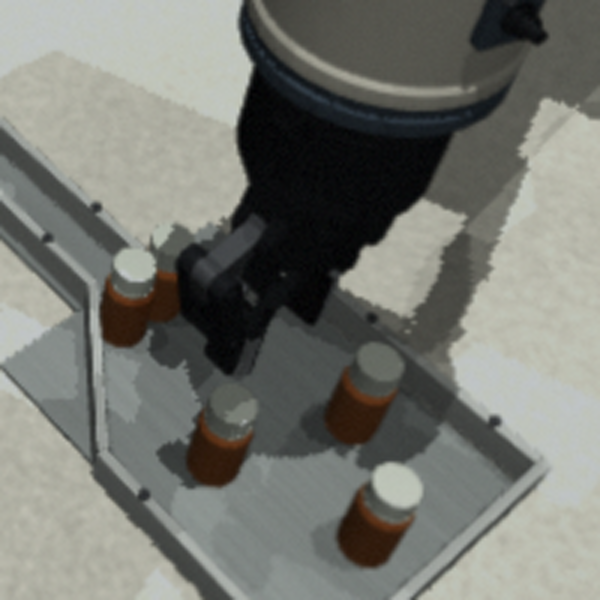

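View pics/t4.png

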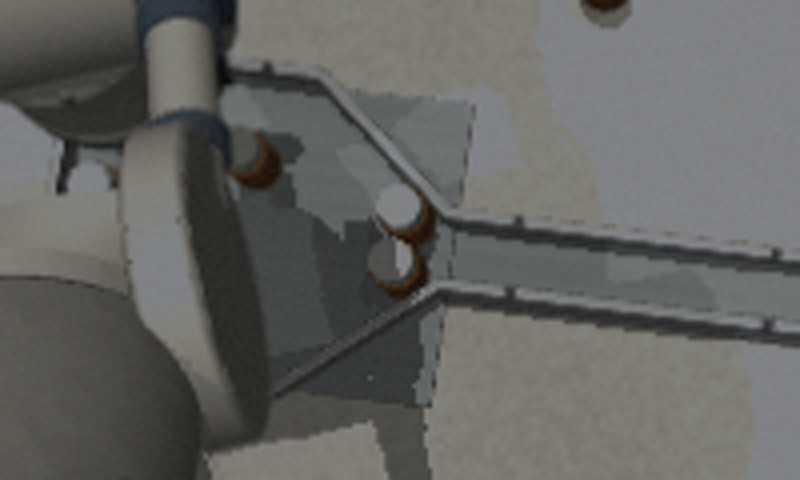

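```bash
python3 - <<'E'
from h import *
go(.0225,.016,.12,82.95)
E
```

```text
inc [-5.07  0.25 -9.17] [ 0.000e+00 -1.572e+00 -1.000e-03]
```

{"method": "apply_moves", "body": {"increments": [0.5,-3,0.3,-5,0,-1.572,0,0.5,-5.1,0.3,-9.2,0,-1.572,0,0.5,-5.1,0.3,-9.2,0,-1.572,0,0.5,-5.1,0.3,-9.2,0,-1.572,0,0.5,-5.1,0.3,-9.2,0,-1.572,0,0.5,-5.1,0.3,-9.2,0,-1.572,0,0.5,-5.1,0.3,-9.2,0,-1.572,0,0.5,-5.1,0.3,-9.2,0,-1.572,0,0.5,-5.1,0.3,-9.2,0,-1.572,0,0.5,-5.1,0.3,-9.2,0,-1.572,0]}}

```text
time: 6.5
tool_pos: [0.5475, 0.1143, 0.1185]
tool_rot: [[0.123, -0.002, -0.992], [0.992, -0.001, 0.123], [-0.001, -1.0, 0.002]]
ft_force: [-0.5, 0.2, -0.5]
finger_gap: 0.0425
```

```bash
python3 - <<'E'
from h import *
st();go(.0225,.016,.044,82.95)
s=cap("scene"); crop(s,340,200,540,400,3,"s5.png")
E
```

```text
t 6.5 tcp [0.5475 0.1143 0.1185] tray [0.022  0.0169] F [-0.5  0.2 -0.5] gap 0.0425 j6 -77.2
inc [ 0.05  7.45 -0.1 ] [-0.002 -0.    -0.001]
```

View pics/s5.png

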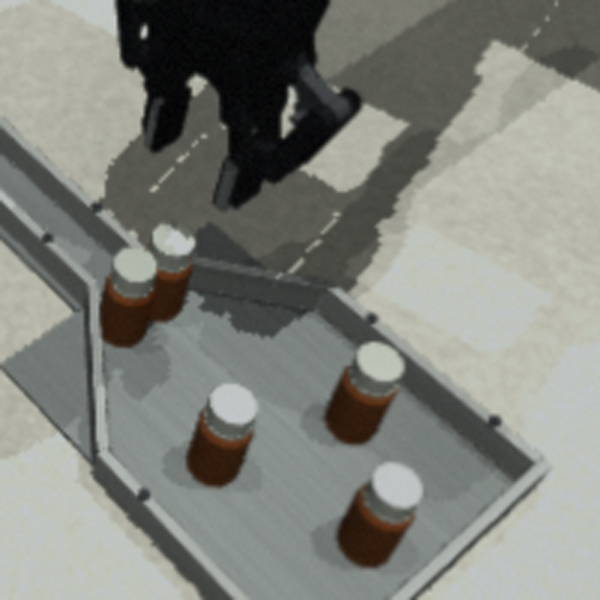

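{"method": "apply_moves", "body": {"increments": [0.5,0,3,-0.1,0,0,0,0.5,0,5.5,-0.1,0,0,0,0.5,0,7.4,-0.1,0,0,0,0.5,0,7.4,-0.1,0,0,0,1,0,7.4,-0.1,0,0,0,1,0,7.4,-0.1,0,0,0,1,0,7.4,-0.1,0,0,0,1,0,7.4,-0.1,0,0,0]}}

```text
time: 7.55
tool_pos: [0.5487, 0.1142, 0.0451]
tool_rot: [[0.125, -0.001, -0.992], [0.992, -0.0, 0.125], [-0.001, -1.0, 0.001]]
ft_force: [0.6, 0.1, 3.8]
finger_gap: 0.0264
```

```bash
python3 - <<'E'
from h import *
st()
s=cap("scene"); crop(s,340,200,540,400,3,"s6.png")
E
```

```text
t 7.55 tcp [0.5487 0.1142 0.0451] tray [0.0221 0.0156] F [0.6 0.1 3.8] gap 0.0264 j6 -77.2
```

View pics/s6.png

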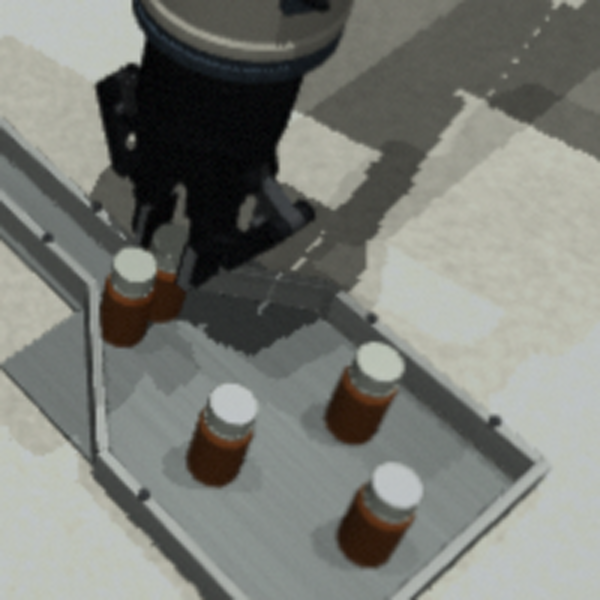

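{"method": "apply_moves", "body": {"increments": [1,0.6,0,0,0,0,0,1,1.4,0,0.1,0,0,0,1,2.2,0,0.2,0,0,0,1,3,0,0.2,0,0,0,1,3.8,0,0.3,0,0,0,1,4.6,0,0.3,0,0,0,1,5.4,0,0.3,0,0,0,1,5.6,0,0.3,0,0,0,1,5.6,0,0.3,0,0,0,1,5.6,0,0.3,0,0,0]}}

```text
time: 8.85
tool_pos: [0.5528, 0.1701, 0.0451]
tool_rot: [[0.125, -0.001, -0.992], [0.992, -0.0, 0.125], [-0.0, -1.0, 0.001]]
ft_force: [-0.0, 0.8, 3.6]
finger_gap: 0.0259
```

{"method": "apply_moves", "body": {"increments": [0.5,0,0,0,0,0,0,0.5,0,0,0,0,0,0,0.5,0,0,0,0,0,0,0.5,0,-4,0,0,0,0,0.5,0,-7.5,0,0,0,0,0.5,0,-7.5,0,0,0,0]}}

```text
time: 9.6
tool_pos: [0.5542, 0.1704, 0.1224]
tool_rot: [[0.125, 0.003, -0.992], [0.992, 0.001, 0.125], [0.001, -1.0, -0.003]]
ft_force: [-1.0, 0.3, 0.0]
finger_gap: 0.0431
```

```bash
python3 - <<'E'
from h import *
st()
s=cap("scene"); crop(s,340,200,540,400,3,"s7.png")
go(.022,-.0155,.12)
E
```

```text
t 9.6 tcp [0.5542 0.1704 0.1224] tray [0.0785 0.0171] F [-1.   0.3  0. ] gap 0.0431 j6 -71.6
inc [-5.61  0.1  -3.35] [1.000e-03 1.569e+00 1.000e-03]
```

View pics/s7.png

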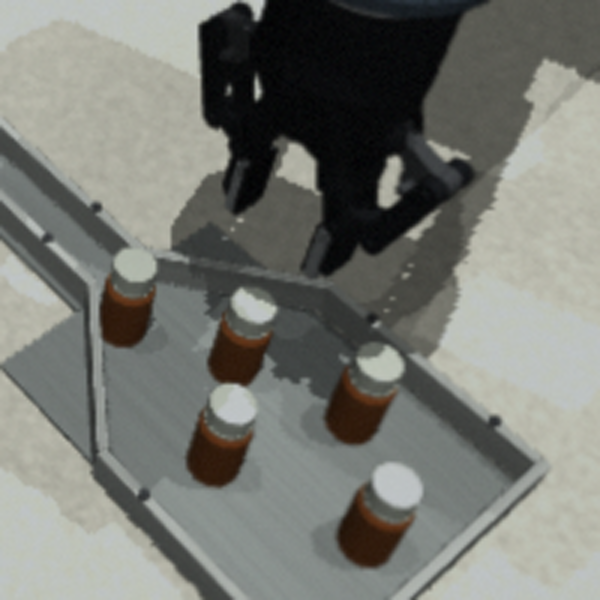

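{"method": "apply_moves", "body": {"increments": [0.5,-5.6,0.1,-3.4,0,1.569,0,0.5,-5.6,0.1,-3.4,0,1.569,0,0.5,-5.6,0.1,-3.4,0,1.569,0,0.5,-5.6,0.1,-3.4,0,1.569,0,0.5,-5.6,0.1,-3.4,0,1.569,0,0.5,-5.6,0.1,-3.4,0,1.569,0,0.5,-5.6,0.1,-3.4,0,1.569,0,0.5,-5.6,0.1,-3.4,0,1.569,0,0.5,-5.6,0.1,-3.4,0,1.569,0,0.5,-5.6,0.1,-3.4,0,1.569,0]}}

```text
time: 10.9
tool_pos: [0.5795, 0.1103, 0.1189]
tool_rot: [[0.992, -0.001, 0.123], [-0.123, -0.0, 0.992], [-0.001, -1.0, -0.0]]
ft_force: [-0.0, -0.1, -0.2]
finger_gap: 0.0428
```

```bash
python3 - <<'E'
from h import *
st()
go(.022,-.0155,.044)
E
```

```text
t 10.9 tcp [0.5795 0.1103 0.1189] tray [ 0.022  -0.0154] F [-0.  -0.1 -0.2] gap 0.0428 j6 12.0
inc [0.01 7.49 0.  ] [ 0.     0.    -0.001]
```

{"method": "apply_moves", "body": {"increments": [0.5,0,3,0,0,0,0,0.5,0,6,0,0,0,0,0.5,0,7.4,0,0,0,0,1,0,7.4,0,0,0,0,1,0,7.4,0,0,0,0,1,0,7.4,0,0,0,0,1,0,7.4,0,0,0,0,1,-0.4,7.4,0.1,0,0,0,1,-1,7.4,0,0,0,0,1,-1.6,7.4,0,0,0,0]}}

```text
time: 12.15
tool_pos: [0.5629, 0.1123, 0.0449]
tool_rot: [[0.992, -0.001, 0.123], [-0.123, -0.0, 0.992], [-0.001, -1.0, -0.0]]
ft_force: [-0.3, 0.2, 0.8]
finger_gap: 0.0262
```

```bash
python3 - <<'E'
from h import *
st()
go(.0,0,.044)
E
```

```text
t 12.15 tcp [0.5629 0.1123 0.0449] tray [0.0219 0.0013] F [-0.3  0.2  0.8] gap 0.0262 j6 12.4
inc [ 0.12  0.09 -2.19] [ 0.     0.    -0.001]
```

{"method": "apply_moves", "body": {"increments": [1,0.1,0,-0.6,0,0,0,1,0.1,0,-1.2,0,0,0,1,0.1,0,-1.8,0,0,0,1,0.1,0,-2.4,0,0,0,1,0.1,0,-3,0,0,0,1,0.1,0,-3.4,0,0,0]}}

```text
time: 12.9
tool_pos: [0.5597, 0.078, 0.0449]
tool_rot: [[0.992, -0.001, 0.123], [-0.123, -0.0, 0.992], [-0.001, -1.0, -0.0]]
ft_force: [-0.4, 0.5, 0.0]
finger_gap: 0.0263
```

```bash
python3 - <<'E'
from h import *
st()
s=cap("scene"); crop(s,290,200,490,350,4,"s8.png")
t=cap("top"); crop(t,205,210,355,300,5,"t8.png")
E
```

```text
t 12.9 tcp [0.5597 0.078  0.0449] tray [-0.0126  0.0002] F [-0.4  0.5  0. ] gap 0.0263 j6 8.9
```

View pics/s8.png

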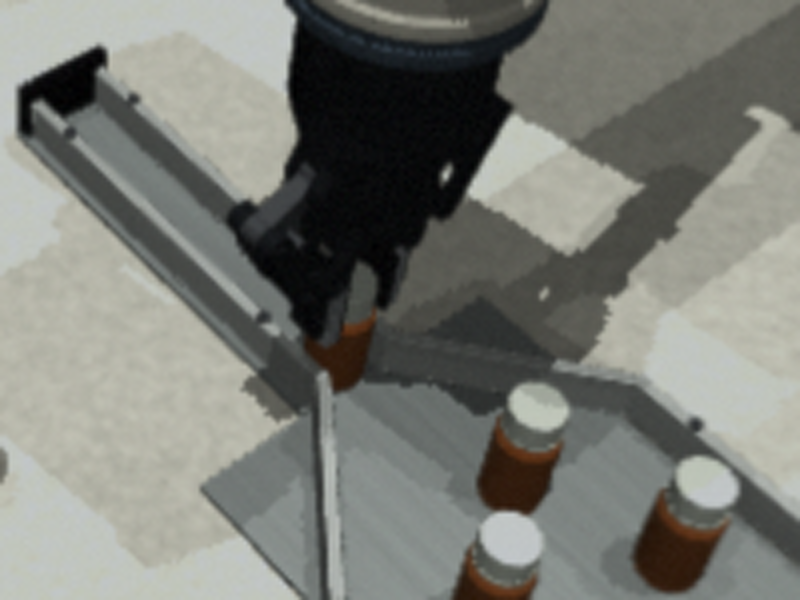

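View pics/t8.png

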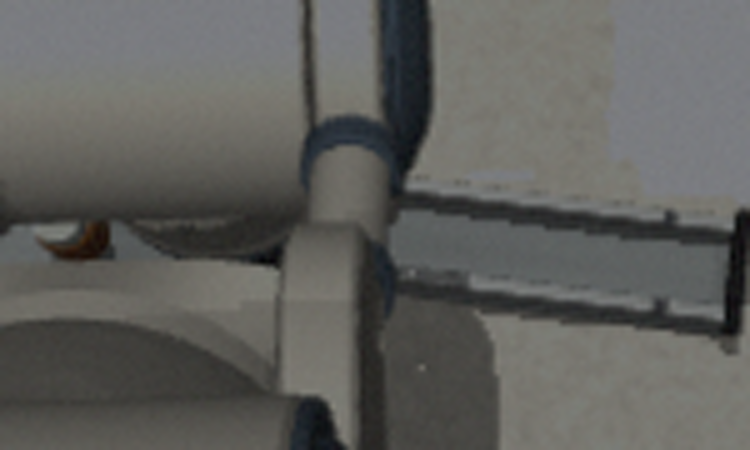

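{"method": "apply_moves", "body": {"increments": [1,0,0,-1,0,0,0,1,0,0,-2.5,0,0,0,1,0,0,-4,0,0,0,1,0,0,-5.5,0,0,0,1,0,0,-7,0,0,0,1,0,0,-8.5,0,0,0,1,0,0,-10,0,0,0]}}

```text
time: 13.88
tool_pos: [0.5473, -0.0223, 0.045]
tool_rot: [[0.992, -0.001, 0.123], [-0.123, -0.0, 0.992], [-0.001, -1.0, -0.0]]
ft_force: [0.1, 0.0, -0.4]
finger_gap: 0.0263
```

```bash
python3 - <<'E'
from h import *
st();go(-.184,0,.0445)
E
```

```text
t 13.88 tcp [ 0.5473 -0.0223  0.045 ] tray [-0.1136  0.0003] F [ 0.1  0.  -0.4] gap 0.0263 j6 -1.5
inc [ 0.03  0.05 -7.04] [ 0.    -0.    -0.001]
```

Smooth. Finish the slide, open and rise.

{"method": "apply_moves", "body": {"increments": [1,0,0,-1.2,0,0,0,1,0,0,-2.6,0,0,0,1,0,0,-4,0,0,0,1,0,0,-5.4,0,0,0,1,0,0,-6.5,0,0,0,1,0,0,-7,0,0,0,1,0,0,-7,0,0,0,0.5,0,0,-7,0,0,0,0.5,0,0,-7,0,0,0,0.5,0,-4,-7,0,0,0]}}

```text
time: 15.12
tool_pos: [0.5373, -0.0911, 0.0835]
tool_rot: [[0.992, -0.005, 0.123], [-0.123, 0.001, 0.992], [-0.006, -1.0, 0.001]]
ft_force: [1.1, -0.4, -0.4]
finger_gap: 0.0426
```

```bash
python3 - <<'E'
from h import *
st()
s=cap("scene"); crop(s,280,190,540,385,3,"s9.png")
go(.078,.017,.125)
E
```

```text
t 15.12 tcp [ 0.5373 -0.0911  0.0835] tray [-0.1831  0.0018] F [ 1.1 -0.4 -0.4] gap 0.0426 j6 -8.8
inc [-1.78 -3.6  26.14] [0.001 0.    0.002]
```

View pics/s9.png

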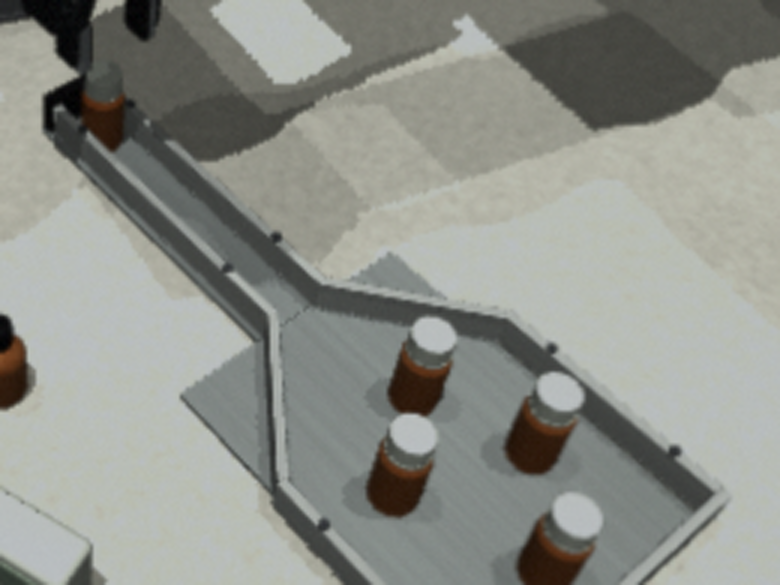

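{"method": "apply_moves", "body": {"increments": [0.5,0,-4,2,0,0,0,0.5,-0.5,-4,8,0,0,0,0.5,-1.8,-4,14,0,0,0,0.5,-1.8,-4,20,0,0,0,0.5,-1.8,-4,26.1,0,0,0,0.5,-1.8,-4,26.1,0,0,0,0.5,-1.8,-4,26.1,0,0,0]}}

```text
time: 16.05
tool_pos: [0.5537, 0.1696, 0.1288]
tool_rot: [[0.993, 0.001, 0.122], [-0.122, -0.001, 0.993], [0.002, -1.0, -0.001]]
ft_force: [0.3, -0.5, -0.3]
finger_gap: 0.0429
```

```bash
python3 - <<'E'
from h import *
st();go(.078,.017,.044)
E
```

```text
t 16.05 tcp [0.5537 0.1696 0.1288] tray [0.0776 0.0175] F [ 0.3 -0.5 -0.3] gap 0.0429 j6 18.2
inc [0.04 8.48 0.05] [0.001 0.001 0.002]
```

{"method": "apply_moves", "body": {"increments": [0.5,0,3,0,0,0,0,0.5,0,6,0,0,0,0,0.5,0,8.4,0,0,0,0,0.5,0,8.4,0,0,0,0,1,0,8.4,0,0,0,0,1,0,8.4,0,0,0,0,1,0,8.4,0,0,0,0,1,0,8.4,0,0,0,0]}}

```text
time: 17.05
tool_pos: [0.5544, 0.1695, 0.0456]
tool_rot: [[0.993, 0.003, 0.121], [-0.121, -0.001, 0.993], [0.003, -1.0, -0.001]]
ft_force: [-0.4, -1.3, 7.1]
finger_gap: 0.0259
```

```bash
python3 - <<'E'
from h import *
st();go(-.005,0,.0447); go(-.153,0,.0447)
E
```

```text
t 17.05 tcp [0.5544 0.1695 0.0456] tray [0.0776 0.0168] F [-0.4 -1.3  7.1] gap 0.0259 j6 18.2
inc [ 1.67  0.1  -8.27] [0.001 0.001 0.003]
inc [  1.64   0.11 -23.07] [0.001 0.001 0.003]
```

{"method": "apply_moves", "body": {"increments": [1,0.3,0,-0.7,0,0,0,1,0.7,0,-1.7,0,0,0,1,1.1,0,-2.7,0,0,0,1,1.5,0,-3.7,0,0,0,1,1.7,0,-4.7,0,0,0,1,1.7,0,-5.7,0,0,0,1,1.7,0,-6.7,0,0,0,1,1.7,0,-7.7,0,0,0,1,1.7,0,-8.7,0,0,0,1,1.7,0,-9.7,0,0,0]}}

```text
time: 18.3
tool_pos: [0.5594, 0.0705, 0.0457]
tool_rot: [[0.993, 0.003, 0.121], [-0.121, -0.001, 0.993], [0.003, -1.0, -0.001]]
ft_force: [-0.6, 1.3, 3.5]
finger_gap: 0.0259
```

```bash
python3 - <<'E'
from h import *
st(); go(-.153,0,.0447)
E
```

```text
t 18.3 tcp [0.5594 0.0705 0.0457] tray [-0.02   -0.0003] F [-0.6  1.3  3.5] gap 0.0259 j6 8.2
inc [ -0.05   0.11 -13.3 ] [0.001 0.001 0.003]
```

{"method": "apply_moves", "body": {"increments": [1,0,0,-1.5,0,0,0,1,0,0,-3.2,0,0,0,1,0,0,-5,0,0,0,1,0,0,-6.8,0,0,0,1,0,0,-8.6,0,0,0,1,0,0,-10.3,0,0,0,1,0,0,-12,0,0,0,1,0,0,-13,0,0,0,1,0,0,-13,0,0,0,0.5,0,0,-13,0,0,0]}}

```text
time: 19.55
tool_pos: [0.5435, -0.0582, 0.0458]
tool_rot: [[0.993, 0.003, 0.121], [-0.121, -0.001, 0.993], [0.003, -1.0, -0.001]]
ft_force: [0.5, 0.1, -0.1]
finger_gap: 0.042
```

```bash
python3 - <<'E'
from h import *
st(); go(.1143,-.0354,.125)
E
```

```text
t 19.55 tcp [ 0.5435 -0.0582  0.0458] tray [-0.1497 -0.0004] F [ 0.5  0.1 -0.1] gap 0.042 j6 -5.4
inc [ 3.56 -7.93 26.39] [0.001 0.002 0.003]
```

Next vial3.

{"method": "apply_moves", "body": {"increments": [0.5,0,-4,0,0,0,0,0.5,0,-7.5,1,0,0,0,0.5,1,-8,7,0,0,0,0.5,2,-8,13,0,0,0,0.5,3.5,-8,19,0,0,0,0.5,3.5,-8,24,0,0,0,0.5,3.6,-8,26.4,0,0,0,0.5,3.6,-8,26.4,0,0,0,0.5,3.6,-8,26.4,0,0,0]}}

```text
time: 20.68
tool_pos: [0.6107, 0.1988, 0.1256]
tool_rot: [[0.993, 0.002, 0.121], [-0.121, -0.001, 0.993], [0.002, -1.0, -0.001]]
ft_force: [0.8, -0.0, -1.4]
finger_gap: 0.0429
```

```bash
python3 - <<'E'
from h import *
st(); go(.1143,-.0354,.0435)
s=cap("scene"); crop(s,280,190,540,385,3,"s10.png")
E
```

```text
t 20.68 tcp [0.6107 0.1988 0.1256] tray [ 0.1136 -0.0356] F [ 0.8 -0.  -1.4] gap 0.0429 j6 19.8
inc [-0.04  8.21  0.07] [0.001 0.001 0.002]
```

View pics/s10.png

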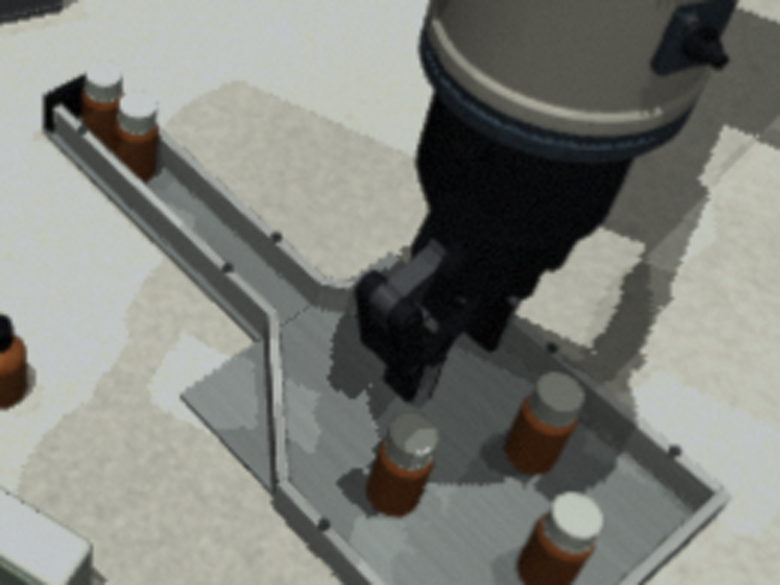

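{"method": "apply_moves", "body": {"increments": [0.5,0,3,0,0,0,0,0.5,0,6,0,0,0,0,0.5,0,8.1,0,0,0,0,0.5,0,8.1,0,0,0,0,1,0,8.1,0,0,0,0,1,0,8.1,0,0,0,0,1,0,8.1,0,0,0,0,1,0,8.1,0,0,0,0]}}

```text
time: 21.72
tool_pos: [0.6116, 0.1985, 0.0455]
tool_rot: [[0.993, 0.004, 0.122], [-0.122, -0.001, 0.993], [0.004, -1.0, -0.0]]
ft_force: [-0.6, -1.1, 7.4]
finger_gap: 0.0257
```

```bash
python3 - <<'E'
from h import *
st();go(.03,0,.0447); go(-.121,0,.0447)
E
```

```text
t 21.73 tcp [0.6116 0.1985 0.0455] tray [ 0.1134 -0.0364] F [-0.6 -1.1  7.4] gap 0.0257 j6 19.8
inc [-3.65  0.07 -8.34] [0.    0.001 0.004]
inc [ -3.66   0.08 -23.44] [0.    0.001 0.004]
```

{"method": "apply_moves", "body": {"increments": [1,-0.4,0,-0.8,0,0,0,1,-1,0,-2.1,0,0,0,1,-1.6,0,-3.4,0,0,0,1,-2.2,0,-4.7,0,0,0,1,-2.8,0,-6,0,0,0,1,-3.3,0,-7.3,0,0,0,1,-3.65,0,-8.6,0,0,0,1,-3.65,0,-9.9,0,0,0,1,-3.65,0,-11,0,0,0,1,-3.65,0,-12,0,0,0]}}

```text
time: 22.98
tool_pos: [0.5606, 0.083, 0.0455]
tool_rot: [[0.993, 0.004, 0.122], [-0.122, -0.001, 0.993], [0.004, -1.0, -0.0]]
ft_force: [0.0, -0.1, 5.7]
finger_gap: 0.0259
```

```bash
python3 - <<'E'
from h import *
st(); go(-.121,0,.0447)
E
```

```text
t 22.98 tcp [0.5606 0.083  0.0455] tray [-0.0074 -0.    ] F [ 0.  -0.1  5.7] gap 0.0259 j6 9.5
inc [-1.000e-02  9.000e-02 -1.136e+01] [0.    0.001 0.004]
```

{"method": "apply_moves", "body": {"increments": [1,0,0,-1.5,0,0,0,1,0,0,-3.2,0,0,0,1,0,0,-5,0,0,0,1,0,0,-6.8,0,0,0,1,0,0,-8.6,0,0,0,1,0,0,-10,0,0,0,1,0,0,-11,0,0,0,1,0,0,-11,0,0,0,0.5,0,0,-11,0,0,0,0.5,0,0,-11,0,0,0]}}

```text
time: 24.22
tool_pos: [0.5471, -0.0257, 0.0454]
tool_rot: [[0.993, 0.004, 0.121], [-0.121, -0.001, 0.993], [0.004, -1.0, -0.0]]
ft_force: [0.0, -0.6, 0.6]
finger_gap: 0.0424
```

```bash
python3 - <<'E'
from h import *
st(); go(.141,.042,.125)
E
```

```text
t 24.23 tcp [ 0.5471 -0.0257  0.0454] tray [-1.17e-01  1.00e-04] F [ 0.  -0.6  0.6] gap 0.0424 j6 -1.9
inc [-4.13 -7.98 25.8 ] [0.    0.001 0.004]
```

{"method": "apply_moves", "body": {"increments": [0.5,0,-4,0,0,0,0,0.5,0,-8,1,0,0,0,0.5,-1,-8,7,0,0,0,0.5,-2,-8,13,0,0,0,0.5,-3,-8,19,0,0,0,0.5,-4.1,-8,25,0,0,0,0.5,-4.1,-8,25.8,0,0,0,0.5,-4.1,-8,25.8,0,0,0,0.5,-4.1,-8,25.8,0,0,0]}}

```text
time: 25.35
tool_pos: [0.5374, 0.2343, 0.1251]
tool_rot: [[0.992, 0.003, 0.122], [-0.122, -0.001, 0.992], [0.003, -1.0, -0.001]]
ft_force: [0.5, -0.1, 0.6]
finger_gap: 0.0429
```

```bash
python3 - <<'E'
from h import *
st(); go(.141,.042,.0435)
s=cap("scene"); crop(s,280,190,540,385,3,"s11.png")
E
```

```text
t 25.35 tcp [0.5374 0.2343 0.1251] tray [0.1399 0.0416] F [ 0.5 -0.1  0.6] gap 0.0429 j6 24.9
inc [-0.06  8.16  0.12] [0.001 0.    0.003]
```

View pics/s11.png

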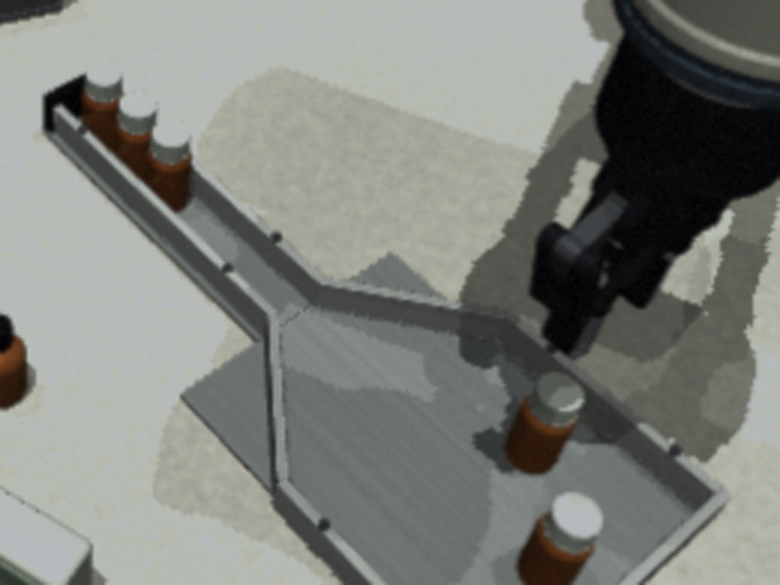

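Three in the lane, upright. Next the fourth.

{"method": "apply_moves", "body": {"increments": [0.5,0,3,0.1,0,0,0,0.5,0,6,0.1,0,0,0,0.5,0,8,0.1,0,0,0,0.5,0,8,0.1,0,0,0,1,0,8,0.1,0,0,0,1,0,8,0.1,0,0,0,1,0,8,0.1,0,0,0,1,0,8,0.1,0,0,0]}}

```text
time: 26.4
tool_pos: [0.5383, 0.2352, 0.0458]
tool_rot: [[0.992, 0.004, 0.123], [-0.123, -0.001, 0.992], [0.004, -1.0, -0.0]]
ft_force: [-0.9, -1.6, 7.4]
finger_gap: 0.0255
```

```bash
python3 - <<'E'
from h import *
st();go(.03,0,.0447); go(-.086,0,.0447)
E
```

```text
t 26.4 tcp [0.5383 0.2352 0.0458] tray [0.1408 0.0408] F [-0.9 -1.6  7.4] gap 0.0255 j6 25.0
inc [  4.08   0.14 -11.09] [ 0.    -0.     0.004]
inc [  4.08   0.14 -22.68] [ 0.    -0.     0.004]
```

{"method": "apply_moves", "body": {"increments": [1,0.4,0,-0.8,0,0,0,1,1,0,-2.2,0,0,0,1,1.6,0,-3.8,0,0,0,1,2.2,0,-5.4,0,0,0,1,2.8,0,-7,0,0,0,1,3.4,0,-8.6,0,0,0,1,3.9,0,-10,0,0,0,1,4.1,0,-11.3,0,0,0,1,4.1,0,-12.5,0,0,0,1,4.1,0,-14,0,0,0]}}

```text
time: 27.65
tool_pos: [0.5615, 0.0906, 0.046]
tool_rot: [[0.992, 0.004, 0.122], [-0.122, -0.001, 0.992], [0.004, -1.0, -0.0]]
ft_force: [-0.3, 0.6, 0.1]
finger_gap: 0.026
```

```bash
python3 - <<'E'
from h import *
st(); go(-.086,0,.0447)
E
```

```text
t 27.65 tcp [0.5615 0.0906 0.046 ] tray [ 0.0002 -0.    ] F [-0.3  0.6  0.1] gap 0.026 j6 10.3
inc [-0.    0.13 -8.62] [0.    0.    0.004]
```

{"method": "apply_moves", "body": {"increments": [1,0,0,-1.2,0,0,0,1,0,0,-2.8,0,0,0,1,0,0,-4.4,0,0,0,1,0,0,-6,0,0,0,1,0,0,-7.5,0,0,0,1,0,0,-8.6,0,0,0,1,0,0,-8.6,0,0,0,1,0,0,-8.6,0,0,0,0.5,0,0,-8.6,0,0,0,0.5,0,0,-8.6,0,0,0]}}

```text
time: 28.9
tool_pos: [0.551, 0.0056, 0.046]
tool_rot: [[0.993, 0.004, 0.122], [-0.122, -0.001, 0.993], [0.004, -1.0, -0.0]]
ft_force: [-0.3, -0.3, -0.0]
finger_gap: 0.043
```

```bash
python3 - <<'E'
from h import *
st(); go(.189,-.006,.125)
E
```

```text
t 28.9 tcp [0.551  0.0056 0.046 ] tray [-0.0855 -0.    ] F [-0.3 -0.3 -0. ] gap 0.043 j6 1.4
inc [ 0.66 -7.9  27.44] [0.    0.001 0.004]
```

{"method": "apply_moves", "body": {"increments": [0.5,0,-4,0,0,0,0,0.5,0,-8,1,0,0,0,0.5,0.6,-8,7,0,0,0,0.5,0.6,-8,13,0,0,0,0.5,0.6,-8,19,0,0,0,0.5,0.6,-8,25,0,0,0,0.5,0.6,-8,27.4,0,0,0,0.5,0.6,-8,27.4,0,0,0,0.5,0.6,-8,27.4,0,0,0]}}

```text
time: 30.02
tool_pos: [0.5898, 0.2758, 0.1258]
tool_rot: [[0.992, 0.004, 0.122], [-0.122, -0.001, 0.993], [0.004, -1.0, -0.001]]
ft_force: [-0.5, 0.2, -0.2]
finger_gap: 0.0425
```

```bash
python3 - <<'E'
from h import *
st(); go(.189,-.0062,.0445)
s=cap("scene"); crop(s,280,190,540,385,3,"s12.png")
E
```

```text
t 30.02 tcp [0.5898 0.2758 0.1258] tray [ 0.1875 -0.0054] F [-0.5  0.2 -0.2] gap 0.0425 j6 27.0
inc [0.05 8.13 0.16] [0.001 0.001 0.004]
```

View pics/s12.png

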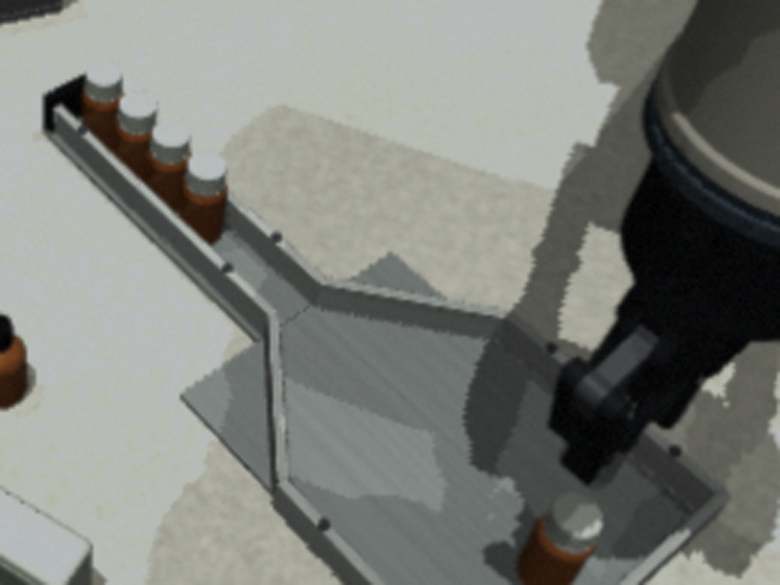

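{"method": "apply_moves", "body": {"increments": [0.5,0,3,0.1,0,0,0,0.5,0,6,0.1,0,0,0,0.5,0,8.1,0.1,0,0,0,0.5,0,8.1,0.1,0,0,0,1,0,8.1,0.1,0,0,0,1,0,8.1,0.1,0,0,0,1,0,8.1,0.1,0,0,0,1,0,8.1,0.1,0,0,0]}}

```text
time: 31.08
tool_pos: [0.5909, 0.2766, 0.0458]
tool_rot: [[0.992, 0.005, 0.123], [-0.123, -0.001, 0.992], [0.005, -1.0, -0.0]]
ft_force: [1.0, -1.0, 7.2]
finger_gap: 0.0259
```

```bash
python3 - <<'E'
from h import *
st();go(.03,0,.0447); go(-.053,0,.0447)
E
```

```text
t 31.07 tcp [0.5909 0.2766 0.0458] tray [ 0.1884 -0.0064] F [ 1.  -1.   7.2] gap 0.0259 j6 27.1
inc [ -0.64   0.11 -15.84] [0.    0.    0.005]
inc [ -0.64   0.11 -24.14] [0.    0.    0.005]
```

{"method": "apply_moves", "body": {"increments": [1,0,0,-0.8,0,0,0,1,-0.2,0,-2.6,0,0,0,1,-0.4,0,-4.6,0,0,0,1,-0.65,0,-6.6,0,0,0,1,-0.65,0,-8.6,0,0,0,1,-0.65,0,-10.6,0,0,0,1,-0.65,0,-12.6,0,0,0,1,-0.65,0,-14.5,0,0,0,1,-0.65,0,-16,0,0,0,1,-0.65,0,-17,0,0,0]}}

```text
time: 32.33
tool_pos: [0.5635, 0.1075, 0.0459]
tool_rot: [[0.992, 0.005, 0.123], [-0.123, -0.001, 0.992], [0.005, -1.0, -0.0]]
ft_force: [-0.1, 1.1, 4.6]
finger_gap: 0.0259
```

```bash
python3 - <<'E'
from h import *
st(); go(-.053,0,.0447)
E
```

```text
t 32.33 tcp [0.5635 0.1075 0.0459] tray [0.0172 0.0001] F [-0.1  1.1  4.6] gap 0.0259 j6 12.0
inc [ 0.01  0.12 -7.02] [ 0.    -0.     0.005]
```

{"method": "apply_moves", "body": {"increments": [1,0,0,-1,0,0,0,1,0,0,-2.4,0,0,0,1,0,0,-3.8,0,0,0,1,0,0,-5.2,0,0,0,1,0,0,-6.3,0,0,0,1,0,0,-7,0,0,0,1,0,0,-7,0,0,0,1,0,0,-7,0,0,0,0.5,0,0,-7,0,0,0,0.5,0,0,-7,0,0,0]}}

```text
time: 33.58
tool_pos: [0.5547, 0.0383, 0.0456]
tool_rot: [[0.992, 0.005, 0.123], [-0.123, -0.001, 0.992], [0.005, -1.0, -0.0]]
ft_force: [-0.8, 0.4, -0.6]
finger_gap: 0.0424
```

{"method": "apply_moves", "body": {"increments": [0.5,0,-4,0,0,0,0,0.5,0,-5,2,0,0,0,1,0,-5,4.5,0,0,0,1,0,-5,4.5,0,0,0,1,0,-5,4.5,0,0,0,1,0,-5,4.5,0,0,0]}}

```text
time: 34.33
tool_pos: [0.5598, 0.0826, 0.0954]
tool_rot: [[0.992, 0.004, 0.123], [-0.123, -0.001, 0.992], [0.004, -1.0, -0.0]]
ft_force: [0.6, -0.1, -0.6]
finger_gap: -0.0003
```

```bash
python3 - <<'E'
from h import *
st(); go(-.01,0,.045)
s=cap("scene"); crop(s,280,190,540,385,3,"s13.png")
E
```

```text
t 34.33 tcp [0.5598 0.0826 0.0954] tray [-0.0079  0.0007] F [ 0.6 -0.1 -0.6] gap -0.0003 j6 9.5
inc [ 0.05  5.04 -0.21] [ 0.    -0.     0.004]
```

View pics/s13.png

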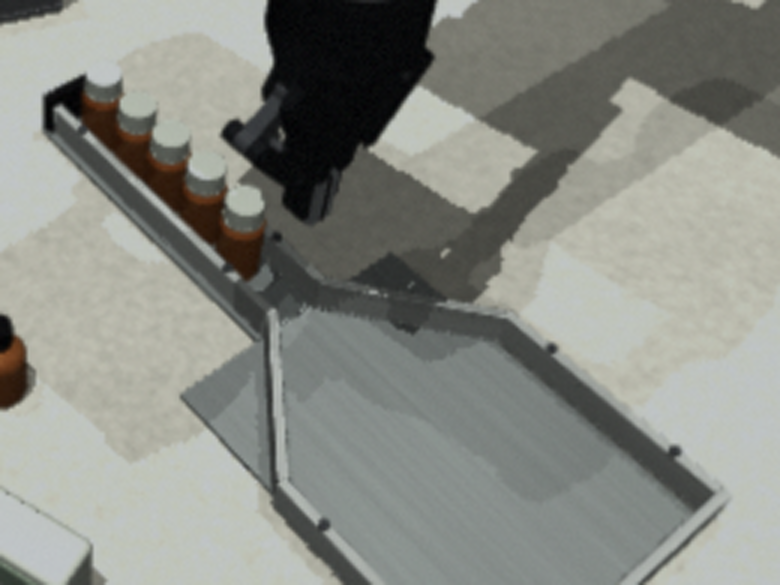

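{"method": "apply_moves", "body": {"increments": [1,0,3,0,0,0,0,1,0,5.5,0,0,0,0,1,0,5.5,0,0,0,0,1,0,5.5,-1,0,0,0,1,0,5.5,-1.7,0,0,0,1,0,5.5,-2.2,0,0,0,1,0,5.5,-2.7,0,0,0,1,0,5.5,-3.2,0,0,0,1,0,5.5,-3.7,0,0,0,1,0,5.5,-3.7,0,0,0]}}

```text
time: 35.62
tool_pos: [0.5555, 0.0455, 0.0404]
tool_rot: [[0.992, 0.004, 0.124], [-0.124, -0.001, 0.992], [0.004, -1.0, -0.0]]
ft_force: [0.0, -0.1, 0.1]
finger_gap: -0.0
```

```bash
python3 - <<'E'
from h import *
st()
s=cap("scene"); crop(s,280,190,440,310,5,"s14.png")
E
```

```text
t 35.62 tcp [0.5555 0.0455 0.0404] tray [-0.0453  0.0005] F [ 0.  -0.1  0.1] gap -0.0 j6 5.7
```

View pics/s14.png

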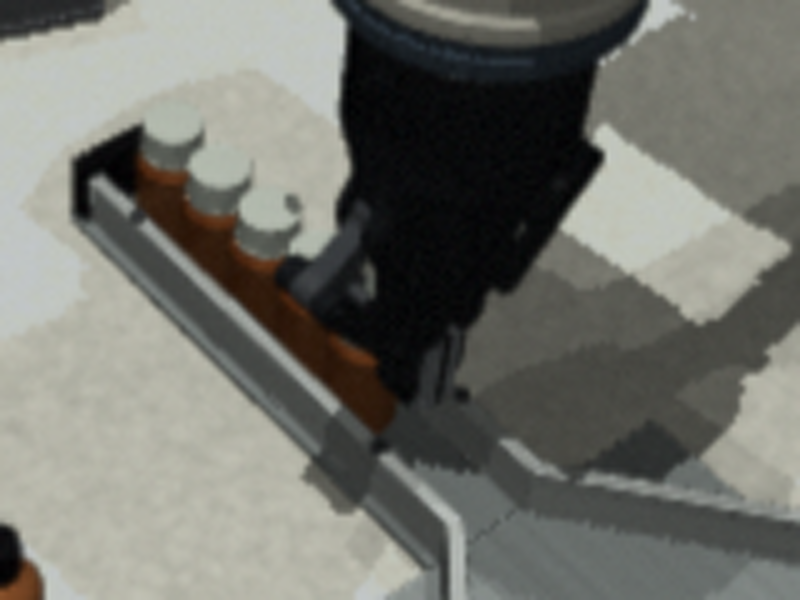

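{"method": "apply_moves", "body": {"increments": [1,0,0,-0.3,0,0,0,1,0,0,-0.6,0,0,0,1,0,0,-0.9,0,0,0,1,0,0,-0.9,0,0,0,1,0,0,-0.9,0,0,0]}}

```text
time: 36.3
tool_pos: [0.5544, 0.0367, 0.0404]
tool_rot: [[0.992, 0.004, 0.124], [-0.124, -0.001, 0.992], [0.004, -1.0, -0.0]]
ft_force: [-0.8, 0.6, -0.0]
finger_gap: -0.0001
```

{"method": "apply_moves", "body": {"increments": [1,0,0,-0.1,0,0,0,1,0,0,-0.2,0,0,0,1,0,0,-0.2,0,0,0]}}

```text
time: 36.67
tool_pos: [0.5541, 0.0347, 0.0404]
tool_rot: [[0.992, 0.004, 0.124], [-0.124, -0.001, 0.992], [0.004, -1.0, -0.0]]
ft_force: [-0.6, -0.4, -0.4]
finger_gap: -0.0002
```

```bash
python3 - <<'E'
from h import *
st()
E
```

```text
t 36.67 tcp [0.5541 0.0347 0.0404] tray [-0.0562  0.0005] F [-0.6 -0.4 -0.4] gap -0.0002 j6 4.6
```

{"method": "apply_moves", "body": {"increments": [1,0,0,-0.1,0,0,0,1,0,0,-0.2,0,0,0,1,0,0,-0.2,0,0,0]}}

```text
time: 37.05
tool_pos: [0.5542, 0.0332, 0.0406]
tool_rot: [[0.992, 0.005, 0.124], [-0.124, 0.0, 0.992], [0.005, -1.0, 0.001]]
ft_force: [0.5, 7.8, 2.1]
finger_gap: 0.0
```

{"method": "apply_moves", "body": {"increments": [1,0,0,-0.1,0,0,0,1,0,0,-0.1,0,0,0]}}

```text
time: 37.3
tool_pos: [0.5543, 0.033, 0.0407]
tool_rot: [[0.992, 0.006, 0.124], [-0.124, 0.001, 0.992], [0.005, -1.0, 0.002]]
ft_force: [1.6, 10.5, 2.7]
finger_gap: -0.0002
```

{"method": "apply_moves", "body": {"increments": [1,0,0,0.5,0,0,0,1,0,0,1.5,0,0,0,1,0,-4,2,0,0,0,1,0,-10,6,0,0,0,1,0,-14,12,0,0,0,1,0,-14,18,0,0,0,1,0,-14,20,0,0,0,1,0,-14,20,0,0,0]}}

```text
time: 38.3
tool_pos: [0.5782, 0.234, 0.1811]
tool_rot: [[0.993, 0.006, 0.121], [-0.121, 0.001, 0.993], [0.006, -1.0, 0.002]]
ft_force: [-0.5, -0.8, -0.0]
finger_gap: 0.0001
```

```bash
python3 - <<'E'
from h import *
st()
s=cap("scene"); crop(s,230,110,390,230,5,"s15.png")
t=cap("top"); crop(t,250,220,490,360,3,"t15.png")
E
```

```text
t 38.3 tcp [0.5782 0.234  0.1811] tray [0.1446 0.0011] F [-0.5 -0.8 -0. ] gap 0.0001 j6 23.5
```

View pics/s15.png

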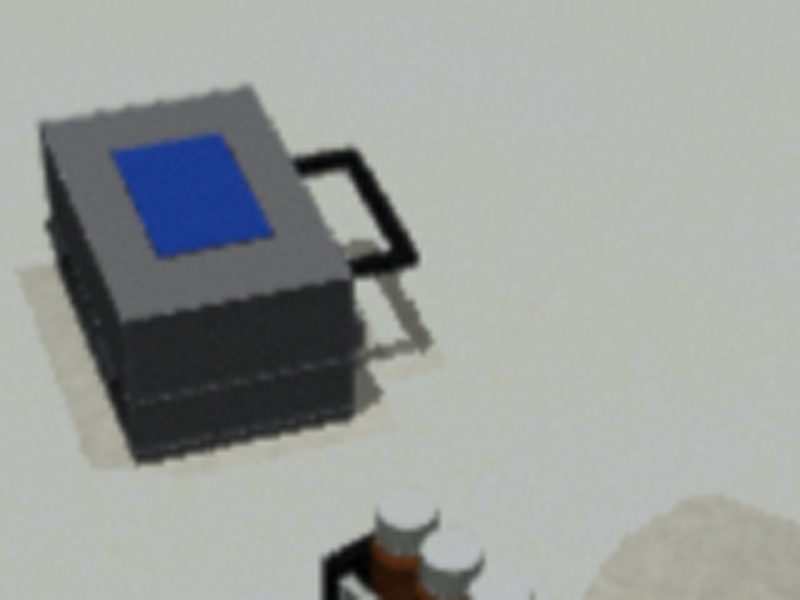

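View pics/t15.png

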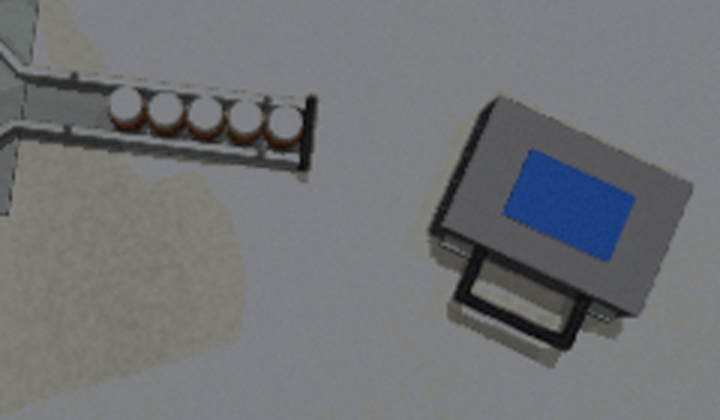

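```bash
cat > case.py <<'E'
from h import *
def solve(t,s,pt,ps):
    P=[]
    for a,b in zip(pt,ps):
        p,e=tri(t,a,s,b); P.append(p); print(p.round(4),round(e,4))
    return np.array(P)
E
python3 - <<'E'
from case import *
t=cap("top"); s=cap("scene")
T=lambda x,y:(x/3+250-.33,y/3+220-.33); S=lambda x,y:(x/5+230-.4,y/5+110-.4)
print("lid corners FL FR BR BL")
P=solve(t,s,[T(443,235),T(637,314),T(692,186),T(500,97)],[S(352,278),S(250,87),S(40,124),S(122,322)])
ey=P[0]+P[3]-P[1]-P[2]; ex=P[2]+P[3]-P[0]-P[1]
print("center",P.mean(0).round(4),"len y",np.linalg.norm(ey)/2,"x",np.linalg.norm(ex)/2,"yaw ex",np.degrees(np.arctan2(ex[1],ex[0])),"ey",np.degrees(np.arctan2(ey[1],ey[0])))
B=[]
for c in (t,s):
    h=cv2.cvtColor(c["img"],cv2.COLOR_RGB2HSV); m=cv2.inRange(h,(105,150,40),(130,255,255)); 
    n,l,stt,ce=cv2.connectedComponentsWithStats(m); i=1+np.argmax(stt[1:,4]*(stt[1:,1]>100)); print(stt[i],ce[i]); B.append(ce[i])
p,e=tri(t,B[0],s,B[1]); print("label centre",p.round(4),e, onz(t,*B[0],.08).round(4),onz(s,*B[1],.08).round(4))
print("handle")
H=solve(t,s,[T(464,294),T(572,342)],[S(408,258),S(352,155)])
print("mid",H.mean(0).round(4))
E
```

```text
lid corners FL FR BR BL
[ 0.4599 -0.2115  0.0721] 0.0061
[ 0.4032 -0.3418  0.0797] 0.0022
[ 0.491  -0.384   0.0787] 0.0025
[ 0.5537 -0.2509  0.0772] 0.002
center [ 0.477  -0.2971  0.0769] len y 0.14471622742176243 x 0.09955807517182998 yaw ex -24.209086911550852 ey 65.62166988629166
[418 270  44  37 906] [439.32671082 287.94922737]
[253 137  31  24 493] [267.71399594 148.47667343]
label centre [ 0.4782 -0.2963  0.0799] 0.001756661433485045 [ 0.4776 -0.2956  0.08  ] [ 0.4787 -0.297   0.08  ]
handle
[ 0.4176 -0.2253  0.0543] 0.0007
[ 0.3828 -0.2993  0.0553] 0.0032
mid [ 0.4002 -0.2623  0.0548]
```

```bash
python3 - <<'E'
from h import *
go(.400,-.2617,.15,-24.3,"w")
E
```

```text
inc [-11.54   2.96 -51.06] [-0.002  0.299  0.005]
```

{"method": "apply_moves", "body": {"increments": [0.7,-1,0,-6,0,0.299,0,0.7,-3,0,-12,0,0.299,0,0.7,-5,0,-18,0,0.299,0,0.7,-7,0,-24,0,0.299,0,0.7,-9,0,-30,0,0.299,0,0.7,-10,1,-36,0,0.299,0,0.7,-11.5,2,-42,0,0.299,0,0.7,-11.5,3,-48,0,0.299,0,0.7,-11.5,3,-51,0,0.299,0.005,0.7,-11.5,3,-51,0,0.299,0.005]}}

```text
time: 39.75
tool_pos: [0.3996, -0.2636, 0.1495]
tool_rot: [[0.91, 0.0, 0.416], [-0.416, 0.002, 0.91], [-0.0, -1.0, 0.002]]
ft_force: [0.8, -0.0, -0.1]
finger_gap: 0.0258
```

```bash
python3 - <<'E'
from h import *
st(); go(.400,-.2617,.037,-24.3,"w")
s=cap("scene"); crop(s,220,80,380,200,5,"s16.png")
t=cap("top"); crop(t,370,220,490,360,4,"t16.png")
E
```

```text
t 39.75 tcp [ 0.3996 -0.2636  0.1495] tray [-0.3712  0.1173] F [ 0.8 -0.  -0.1] gap 0.0258 j6 -16.1
inc [-0.03 11.25  0.17] [-0.002 -0.004 -0.   ]
```

View pics/s16.png

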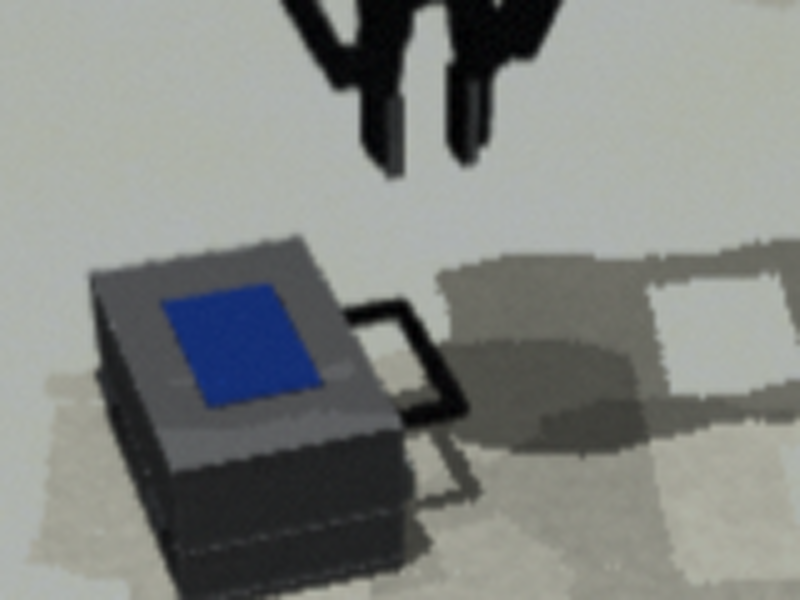

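View pics/t16.png

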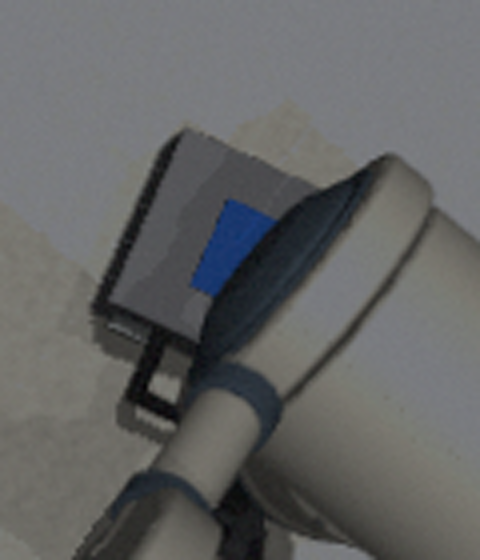

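{"method": "apply_moves", "body": {"increments": [0.7,0,4,0.2,0,0,0,0.7,0,8,0.2,0,0,0,0.7,0,11.2,0.2,0,0,0,0.7,0,11.2,0.2,0,0,0,1,0,11.2,0.2,0,0,0,1,0,11.2,0.2,0,0,0,1,0,11.2,0.2,0,0,0,1,0,11.2,0.2,0,0,0], "squeeze": 40}}

```text
time: 40.85
tool_pos: [0.4004, -0.2585, 0.0377]
tool_rot: [[0.911, -0.0, 0.413], [-0.413, 0.003, 0.911], [-0.002, -1.0, 0.002]]
ft_force: [1.1, 5.5, 2.1]
finger_gap: 0.0082
```

```bash
python3 - <<'E'
from h import *
st()
s=cap("scene"); crop(s,220,80,380,200,5,"s17.png")
import math
for th in [0,.1,.2,.35,.5,.65,.8,.95,1.1,1.25,1.4,1.55,1.7]:
    f=th+math.atan2(20,136); r=13.746
    print(th, "dx %.1f dy %.1f"%(13.6-r*math.cos(f), -(r*math.sin(f)-2)))
E
```

```text
t 40.85 tcp [ 0.4004 -0.2585  0.0377] tray [-0.366  0.117] F [1.1 5.5 2.1] gap 0.0082 j6 -15.9
0 dx 0.0 dy 0.0
0.1 dx 0.3 dy -1.3
0.2 dx 0.7 dy -2.7
0.35 dx 1.5 dy -4.5
0.5 dx 2.6 dy -6.3
0.65 dx 4.0 dy -7.8
0.8 dx 5.6 dy -9.1
0.95 dx 7.3 dy -10.2
1.1 dx 9.2 dy -11.0
1.25 dx 11.2 dy -11.5
1.4 dx 13.3 dy -11.7
1.55 dx 15.3 dy -11.6
1.7 dx 17.3 dy -11.2
```

View pics/s17.png

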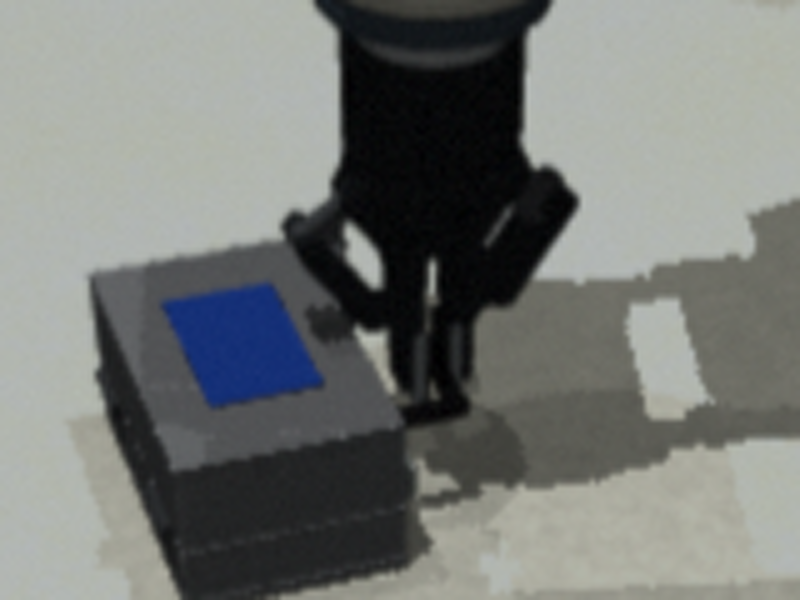

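{"method": "apply_moves", "body": {"increments": [1,0.1,-0.6,0,0,0,0,1,0.3,-1.3,0,0,0,0,1,0.5,-2,0,0,0,0,1,0.7,-2.7,0,0,0,0,1,1.1,-3.6,0,0,0,0,1,1.5,-4.5,0,0,0,0,1,2,-5.4,0,0,0,0,1,2.6,-6.3,0,0,0,0,1,2.6,-6.3,0,0,0,0]}}

```text
time: 42.02
tool_pos: [0.4237, -0.2692, 0.1015]
tool_rot: [[0.911, -0.001, 0.413], [-0.413, 0.003, 0.911], [-0.003, -1.0, 0.002]]
ft_force: [-8.1, 3.1, 3.9]
finger_gap: 0.0084
```

```bash
python3 - <<'E'
from h import *
st()
s=cap("scene"); crop(s,220,80,380,200,5,"s18.png")
E
```

```text
t 42.02 tcp [ 0.4237 -0.2692  0.1015] tray [-0.3738  0.0926] F [-8.1  3.1  3.9] gap 0.0084 j6 -15.0
```

View pics/s18.png

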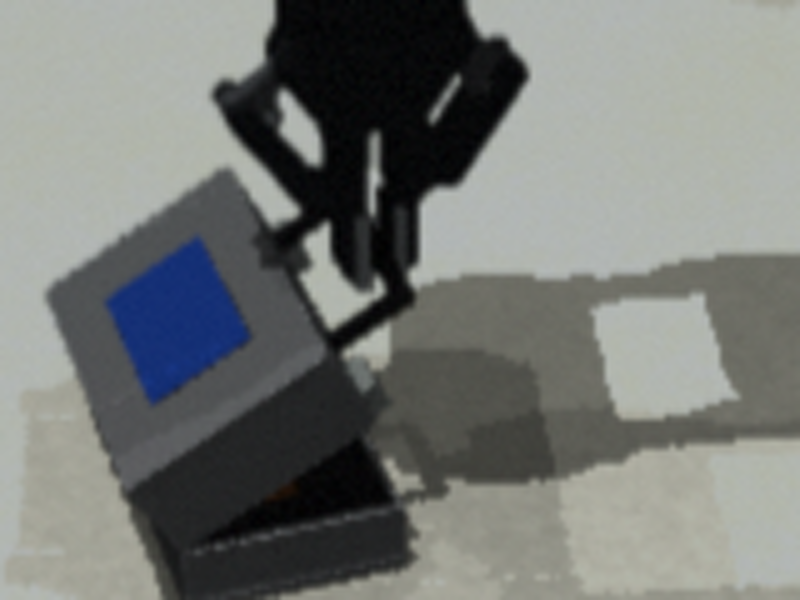

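{"method": "apply_moves", "body": {"increments": [1,0.6,-0.8,0,0,0,0,1,1.4,-1.5,0,0,0,0,1,2.2,-2.2,0,0,0,0,1,3,-2.8,0,0,0,0,1,3.8,-3.4,0,0,0,0,1,4.7,-3.9,0,0,0,0,1,5.6,-4.3,0,0,0,0,1,6.6,-4.7,0,0,0,0,1,7.6,-5,0,0,0,0,1,8.6,-5.2,0,0,0,0]}}

```text
time: 43.32
tool_pos: [0.5029, -0.3056, 0.1541]
tool_rot: [[0.911, -0.0, 0.413], [-0.413, 0.002, 0.911], [-0.001, -1.0, 0.002]]
ft_force: [-5.5, -1.8, 8.0]
finger_gap: 0.0083
```

```bash
python3 - <<'E'
from h import *
st()
s=cap("scene"); crop(s,220,80,380,200,5,"s19.png")
E
```

```text
t 43.33 tcp [ 0.5029 -0.3056  0.1541] tray [-0.4002  0.0095] F [-5.5 -1.8  8. ] gap 0.0083 j6 -12.8
```

View pics/s19.png

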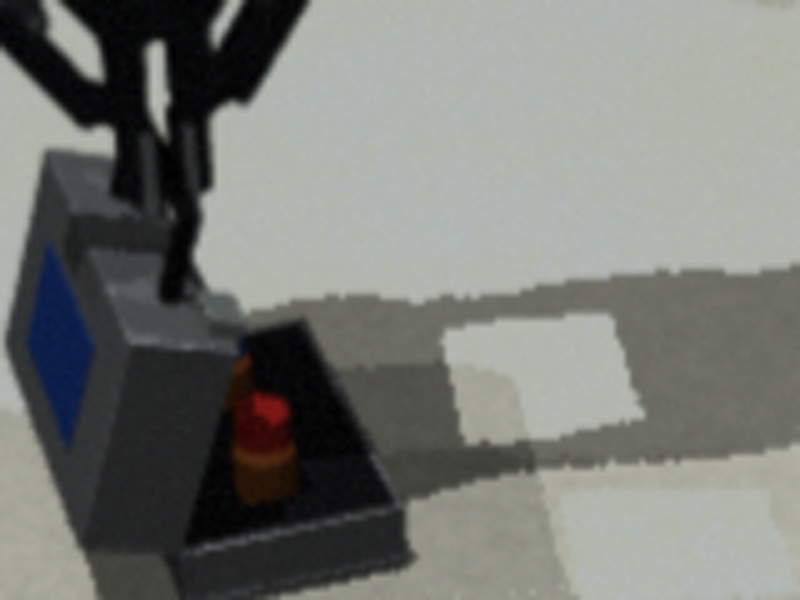

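{"method": "apply_moves", "body": {"increments": [1,0.7,-0.1,0,0,0,0,1,1.4,-0.2,0,0,0,0,1,2.1,-0.2,0,0,0,0,1,2.8,-0.2,0,0,0,0,1,3.5,-0.1,0,0,0,0,1,4.2,0,0,0,0,0,1,5,0.1,0,0,0,0,1,5.6,0.2,0,0,0,0,0.8,5.6,0.2,0,0,0,0,0.7,5.6,0.2,0,0,0,0]}}

```text
time: 44.62
tool_pos: [0.5552, -0.3292, 0.1523]
tool_rot: [[0.911, 0.001, 0.413], [-0.413, 0.002, 0.911], [0.0, -1.0, 0.002]]
ft_force: [0.6, -0.9, -0.4]
finger_gap: 0.0255
```

{"method": "apply_moves", "body": {"increments": [0.7,0,0,0,0,0,0,0.7,0,-3,0,0,0,0,0.7,0,-6,0,0,0,0,0.7,-5,-8,8,0,0,0,0.7,-6,-8,14,0,0,0,0.7,-6,-8,19,0,0,0,0.7,-6,-8,22,0,0,0,0.7,-6,-8,22,0,0,0]}}

```text
time: 45.62
tool_pos: [0.592, -0.1011, 0.2329]
tool_rot: [[0.912, 0.002, 0.409], [-0.409, 0.002, 0.912], [0.001, -1.0, 0.003]]
ft_force: [-0.3, -0.9, 0.1]
finger_gap: 0.0259
```

```bash
python3 - <<'E'
from h import *
st()
s=cap("scene"); crop(s,220,80,380,200,5,"s20.png")
t=cap("top"); crop(t,370,220,490,360,4,"t20.png")
E
```

```text
t 45.62 tcp [ 0.592  -0.1011  0.2329] tray [-0.1863 -0.0538] F [-0.3 -0.9  0.1] gap 0.0259 j6 8.7
```

View pics/s20.png

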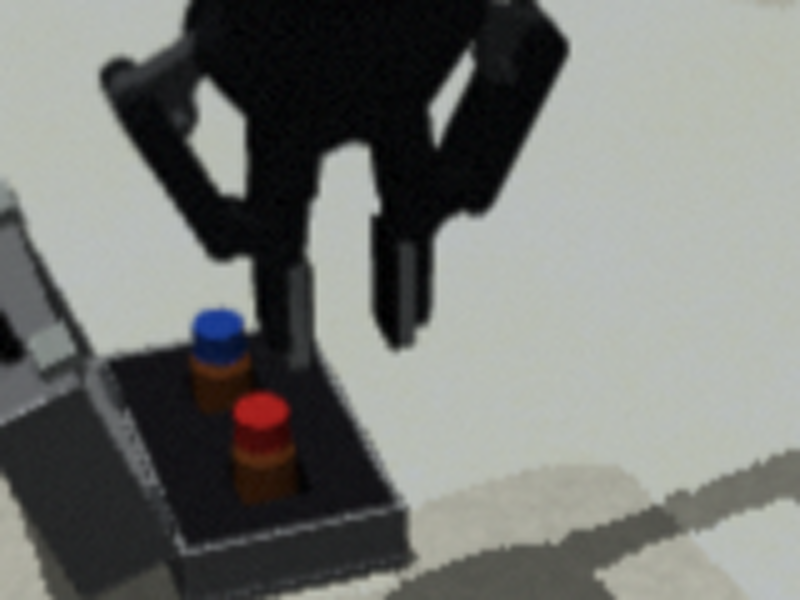

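View pics/t20.png

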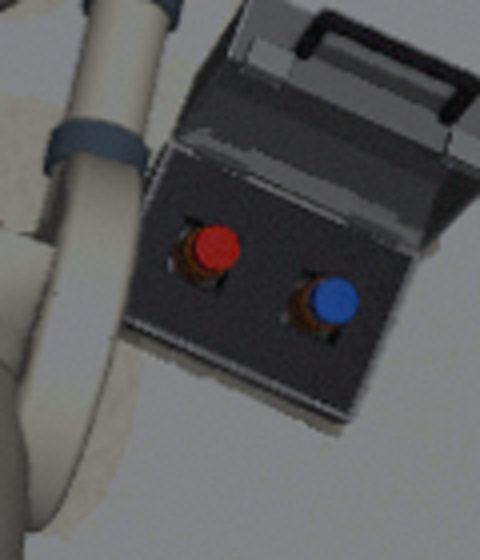

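```bash
cat > red.py <<'E'
from h import *
def blobs(kind):
    out=[]
    for n in("top","scene"):
        c=cap(n); h=cv2.cvtColor(c["img"],cv2.COLOR_RGB2HSV)
        lo=cv2.inRange(h,(0,190,60),(6,255,255))|cv2.inRange(h,(172,190,60),(180,255,255)) if kind=="red" else cv2.inRange(h,(105,150,40),(130,255,255))
        k,l,st_,ce=cv2.connectedComponentsWithStats(lo)
        for i in range(1,k):
            if st_[i,4]>20: print(n,st_[i],ce[i].round(1))
        out.append((c,lo))
    return out
E
python3 - <<'E'
from red import *
blobs("red")
t=cap("top"); s=cap("scene")
a=(217/4+370-.4,248/4+220-.4); b=(262/5+220-.4,410/5+80-.4)
p,e=tri(t,a,s,b); print("red",p.round(4),e, onz(t,*a,.069).round(4),onz(s,*b,.069).round(4))
a=(335/4+370-.4,300/4+220-.4); b=(218/5+220-.4,325/5+80-.4)
p,e=tri(t,a,s,b); print("blue",p.round(4),e)
ex=np.array([.9114,-.4115]); ey=np.array([.4115,.9114]); C=np.array([.478,-.2965]); print("pred red",C+.034*ey,"blue",C-.034*ey)
E
```

```text
top [419 276  11  12 100] [423.8 281.6]
scene [424   0   7   6  33] [426.9   2.6]
scene [189  25   5   7  21] [191.1  28. ]
scene [266 158  12  13 111] [271.4 164. ]
red [ 0.4926 -0.2665  0.0686] 0.0018846533486991093 [ 0.4919 -0.2657  0.069 ] [ 0.4934 -0.267   0.069 ]
blue [ 0.465  -0.3282  0.0677] 0.0016499608825435367
pred red [ 0.491991  -0.2655124] blue [ 0.464009  -0.3274876]
```

```bash
python3 - <<'E'
from h import *
st(); go(.4925,-.266,.20,-24.3,"w")
E
```

```text
t 45.92 tcp [ 0.591  -0.1052  0.2327] tray [-0.1905 -0.0533] F [-0.4 -0.6 -0.2] gap 0.0256 j6 8.6
inc [ -2.3    3.24 -18.72] [-0.002 -0.003  0.   ]
```

{"method": "apply_moves", "body": {"increments": [0.5,-2.3,1,-6,0,0,0,0.5,-2.3,2,-12,0,0,0,0.5,-2.3,3,-18,0,0,0,0.5,-2.3,3.2,-18.7,0,0,0,0.5,-2.3,3.2,-18.7,0,0,0,0.5,-2.3,6,-18.7,0,0,0,0.5,-2.3,8,-18.7,0,0,0,0.5,-2.3,8,-18.7,0,0,0], "squeeze": 30}}

```text
time: 46.92
tool_pos: [0.4926, -0.2643, 0.1516]
tool_rot: [[0.911, -0.001, 0.413], [-0.413, 0.003, 0.911], [-0.002, -1.0, 0.002]]
ft_force: [-0.5, -0.3, -1.2]
finger_gap: 0.0428
```

```bash
python3 - <<'E'
from h import *
st(); go(.4925,-.266,.0475,-24.3,"w")
s=cap("scene"); crop(s,220,80,380,200,5,"s21.png")
E
```

```text
t 46.92 tcp [ 0.4926 -0.2643  0.1516] tray [-0.3605  0.0248] F [-0.5 -0.3 -1.2] gap 0.0428 j6 -10.1
inc [ 0.08 10.41 -0.18] [-0.002 -0.002 -0.002]
```

View pics/s21.png

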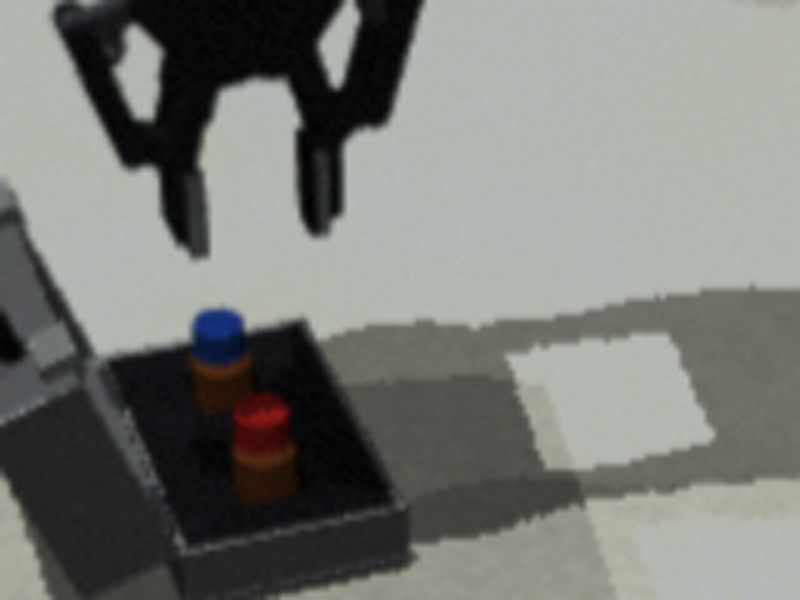

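{"method": "apply_moves", "body": {"increments": [0.5,0.1,3,-0.2,0,0,0,0.5,0.1,6,-0.2,0,0,0,0.5,0.1,9,-0.2,0,0,0,0.5,0.1,10.3,-0.2,0,0,0,0.5,0.1,10.3,-0.2,0,0,0,1,0.1,10.3,-0.2,0,0,0,1,0.1,10.3,-0.2,0,0,0,1,0.1,10.3,-0.2,0,0,0,1,0.1,10.3,-0.2,0,0,0]}}

```text
time: 48.1
tool_pos: [0.4936, -0.2671, 0.0509]
tool_rot: [[0.911, 0.002, 0.413], [-0.413, 0.001, 0.911], [0.001, -1.0, 0.002]]
ft_force: [-1.9, 0.2, 6.4]
finger_gap: 0.0237
```

```bash
python3 - <<'E'
from h import *
st()
s=cap("scene"); crop(s,220,80,380,200,5,"s22.png")
E
```

```text
t 48.1 tcp [ 0.4936 -0.2671  0.0509] tray [-0.3631  0.0235] F [-1.9  0.2  6.4] gap 0.0237 j6 -10.3
```

View pics/s22.png

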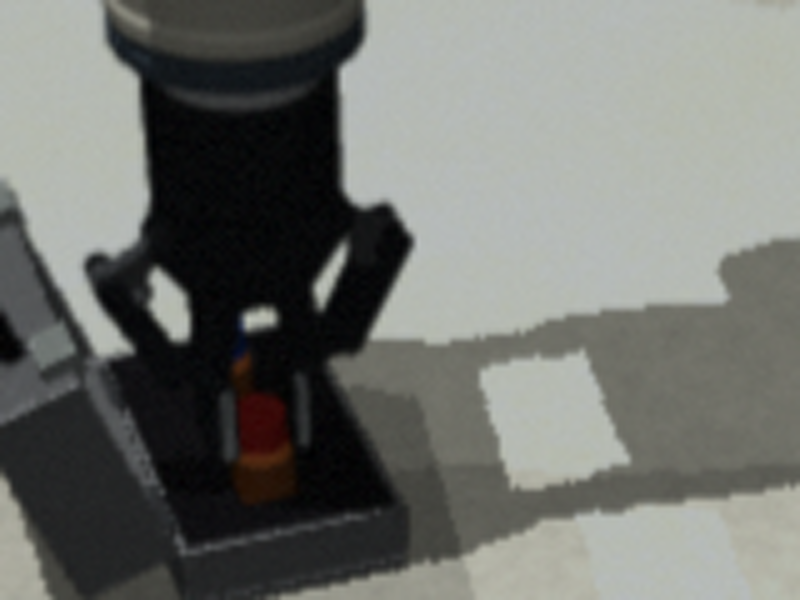

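{"method": "apply_moves", "body": {"increments": [1,0,0,0,0,0,0,1,0,-1,0,0,0,0,1,0,-2.5,0,0,0,0,1,0,-4.5,0,0,0,0,1,0,-6.5,0,0,0,0,1,0,-8.5,0,0,0,0,1,0,-10,0,0,0,0,1,0,-10,0,0,0,0], "squeeze": 60}}

```text
time: 49.15
tool_pos: [0.4941, -0.2677, 0.1524]
tool_rot: [[0.911, 0.004, 0.413], [-0.413, -0.0, 0.911], [0.004, -1.0, 0.001]]
ft_force: [0.0, -0.5, -0.9]
finger_gap: 0.0211
```

```bash
python3 - <<'E'
from h import *
st(); go(-.046,0,.15)
s=cap("scene"); crop(s,220,60,380,200,4.2,"s23.png")
E
```

```text
t 49.15 tcp [ 0.4941 -0.2677  0.1524] tray [-0.3636  0.0229] F [ 0.  -0.5 -0.9] gap 0.0211 j6 -10.3
inc [-7.29  0.25 31.  ] [-0.001 -0.303  0.004]
```

View pics/s23.png

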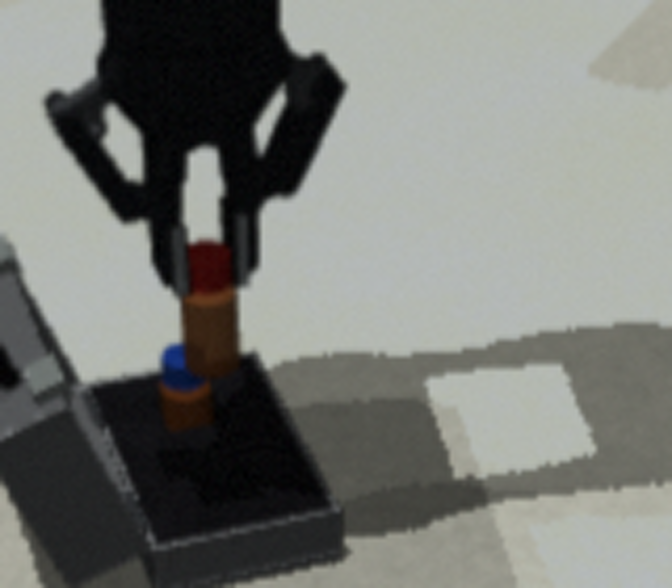

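{"method": "apply_moves", "body": {"increments": [1,-0.5,0,3,0,-0.303,0,1,-1.5,0,7,0,-0.303,0,1,-2.5,0,12,0,-0.303,0,1,-4,0,17,0,-0.303,0,1,-5.5,0,22,0,-0.303,0,1,-6.5,0,26,0,-0.303,0,1,-7.2,0,29.5,0,-0.303,0,1,-7.3,0,31,0,-0.303,0,1,-7.3,0,31,0,-0.303,0,1,-7.3,0,31,0,-0.303,0]}}

```text
time: 50.45
tool_pos: [0.555, 0.0441, 0.1514]
tool_rot: [[0.992, 0.002, 0.123], [-0.123, 0.0, 0.992], [0.002, -1.0, 0.0]]
ft_force: [-0.3, -0.0, -0.3]
finger_gap: 0.0216
```

```bash
python3 - <<'E'
from h import *
st(); go(-.046,0,.049)
s=cap("scene"); crop(s,260,130,460,290,4,"s24.png")
E
```

```text
t 50.45 tcp [0.555  0.0441 0.1514] tray [-0.0467  0.0008] F [-0.3 -0.  -0.3] gap 0.0216 j6 5.5
inc [ 0.06 10.24  0.07] [-0.    -0.001  0.002]
```

View pics/s24.png

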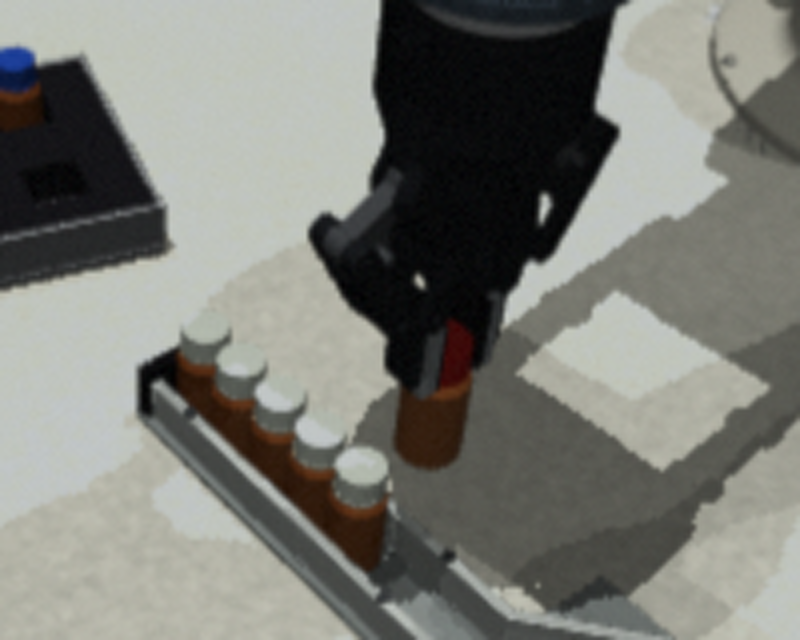

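{"method": "apply_moves", "body": {"increments": [1,0.05,2,0.1,0,0,0,1,0.05,4.5,0.1,0,0,0,1,0.05,7,0.1,0,0,0,1,0.05,8.5,0.1,0,0,0,1,0.05,9.4,0.1,0,0,0,1,0.05,9.8,0.1,0,0,0,1,0.05,9.8,0.1,0,0,0]}}

```text
time: 51.38
tool_pos: [0.556, 0.0449, 0.0538]
tool_rot: [[0.992, 0.003, 0.124], [-0.124, 0.0, 0.992], [0.003, -1.0, 0.001]]
ft_force: [-0.1, 0.1, -0.4]
finger_gap: 0.0217
```

```bash
python3 - <<'E'
from h import *
st()
s=cap("scene"); crop(s,290,170,430,290,5,"s25.png")
E
```

```text
t 51.38 tcp [0.556  0.0449 0.0538] tray [-0.0458 -0.0001] F [-0.1  0.1 -0.4] gap 0.0217 j6 5.6
```

View pics/s25.png

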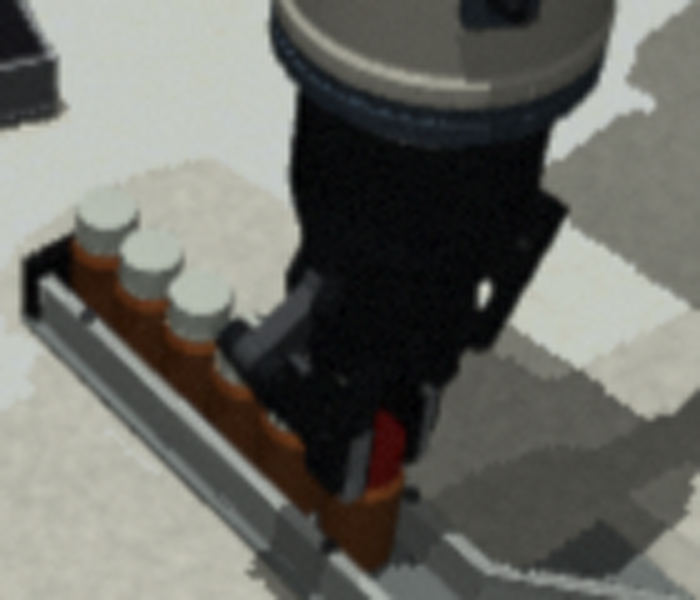

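{"method": "apply_moves", "body": {"increments": [1,0,0.15,0,0,0,0,1,0,0.3,0,0,0,0,1,0,0.4,0,0,0,0,1,0,0.4,0,0,0,0]}}

```text
time: 51.92
tool_pos: [0.5561, 0.0449, 0.0499]
tool_rot: [[0.992, 0.003, 0.124], [-0.124, 0.0, 0.992], [0.003, -1.0, 0.001]]
ft_force: [0.4, 0.0, -0.7]
finger_gap: 0.0218
```

{"method": "apply_moves", "body": {"increments": [1,0,0.1,0,0,0,0,1,0,0.15,0,0,0,0]}}

```text
time: 52.18
tool_pos: [0.5562, 0.045, 0.049]
tool_rot: [[0.992, 0.003, 0.123], [-0.123, 0.0, 0.992], [0.003, -1.0, 0.001]]
ft_force: [-4.7, 0.6, 20.5]
finger_gap: 0.0218
```

{"method": "apply_moves", "body": {"increments": [1,0,-0.05,0,0,0,0,1,0,-0.05,0,0,0,0,0.6,0,-0.05,0,0,0,0,0.5,0,-0.05,0,0,0,0,0.5,0,-0.05,0,0,0,0,0.5,0,-4,0,0,0,0,0.5,0,-5,3,0,0,0,1,0,-5,4.5,0,0,0,1,0,-5,4.5,0,0,0,1,0,-5,4.5,0,0,0], "squeeze": 20}}

```text
time: 53.42
tool_pos: [0.5611, 0.0892, 0.0982]
tool_rot: [[0.992, 0.002, 0.123], [-0.123, -0.0, 0.992], [0.002, -1.0, 0.0]]
ft_force: [0.6, 0.3, 0.1]
finger_gap: -0.0002
```

```bash
python3 - <<'E'
from h import *
st(); go(.0,0,.0405)
s=cap("scene"); crop(s,290,170,430,290,5,"s26.png")
E
```

```text
t 53.42 tcp [0.5611 0.0892 0.0982] tray [-0.0013  0.0002] F [0.6 0.3 0.1] gap -0.0002 j6 10.1
inc [0.01 5.77 0.13] [-0.    -0.001  0.002]
```

View pics/s26.png

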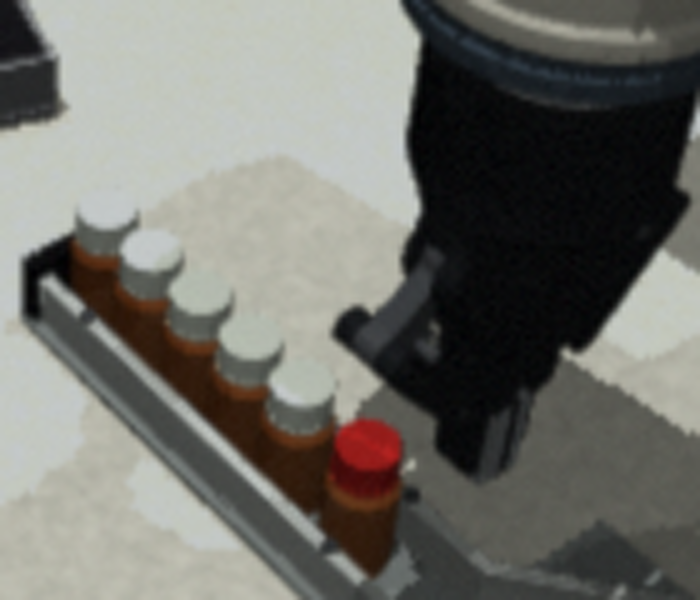

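{"method": "apply_moves", "body": {"increments": [1,0,3,0,0,0,0,1,0,5.8,0,0,0,0,1,0,5.8,-0.5,0,0,0,1,0,5.8,-1,0,0,0,1,0,5.8,-1.5,0,0,0,1,0,5.8,-2,0,0,0,1,0,5.8,-2.4,0,0,0,1,0,5.8,-2.6,0,0,0,1,0,5.8,-2.6,0,0,0]}}

```text
time: 54.6
tool_pos: [0.5581, 0.0631, 0.0403]
tool_rot: [[0.992, 0.002, 0.124], [-0.124, -0.0, 0.992], [0.002, -1.0, 0.0]]
ft_force: [-1.6, -0.1, -0.3]
finger_gap: 0.0002
```

{"method": "apply_moves", "body": {"increments": [1,0,0,-0.1,0,0,0,1,0,0,-0.2,0,0,0,1,0,0,-0.2,0,0,0]}}

```text
time: 54.98
tool_pos: [0.5579, 0.0614, 0.0404]
tool_rot: [[0.992, 0.002, 0.124], [-0.124, 0.0, 0.992], [0.002, -1.0, 0.001]]
ft_force: [0.2, 3.4, 0.3]
finger_gap: -0.0
```

{"method": "apply_moves", "body": {"increments": [1,0,0,0.5,0,0,0,1,0,0,1.5,0,0,0,1,0,-4,2,0,0,0,1,0,-10,6,0,0,0,1,0,-14,12,0,0,0,1,0,-14,18,0,0,0,1,0,-14,18,0,0,0]}}

```text
time: 55.85
tool_pos: [0.5801, 0.2441, 0.1815]
tool_rot: [[0.993, 0.004, 0.121], [-0.121, 0.001, 0.993], [0.004, -1.0, 0.002]]
ft_force: [0.4, -0.3, 0.2]
finger_gap: 0.0005
```

```bash
python3 - <<'E'
from red import *
st()
s=cap("scene"); crop(s,210,80,370,220,4.2,"s27.png")
t=cap("top"); crop(t,250,180,510,360,3,"t27.png")
for n,(c,m) in zip("ts",blobs("red")): pass
E
```

```text
t 55.85 tcp [0.5801 0.2441 0.1815] tray [0.1548 0.0004] F [ 0.4 -0.3  0.2] gap 0.0005 j6 24.3
top [274 248  11  11  96] [278.6 252.9]
scene [424   0   7   6  33] [427.1   2.5]
scene [189  25   5   7  21] [191.1  28. ]
scene [353 252  14  15 158] [359.5 258.9]
```

View pics/s27.png

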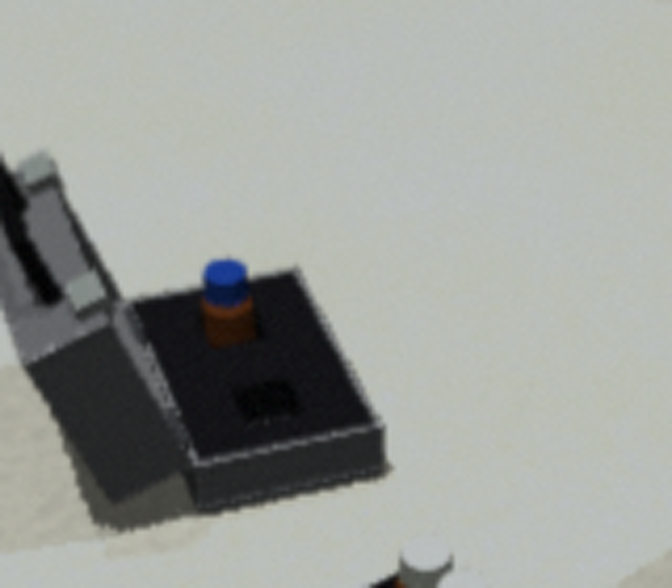

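View pics/t27.png

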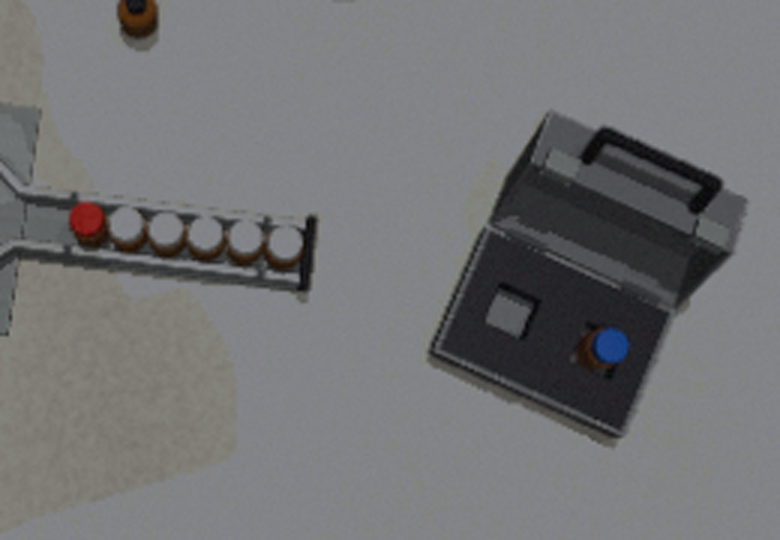

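```bash
python3 - <<'E'
from red import *
s=cap("scene"); crop(s,190,90,290,190,6,"s28.png")
t=cap("top"); crop(t,415,210,515,310,6,"t28.png")
a=(278.6,252.9); print("red tray",tray(onz(t,*a,.066)), tray(onz(s,359.3,256.3,.066)))
E
```

```text
red tray [-0.05402154  0.00192839] [-0.05393402 -0.00385093]
```

View pics/s28.png

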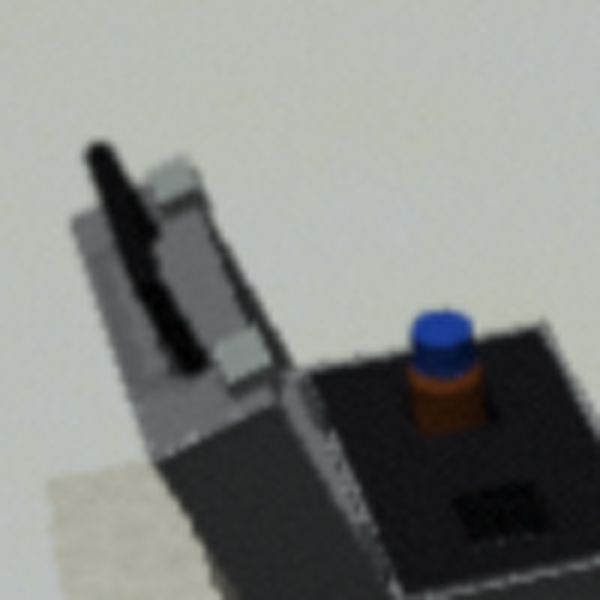

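View pics/t28.png

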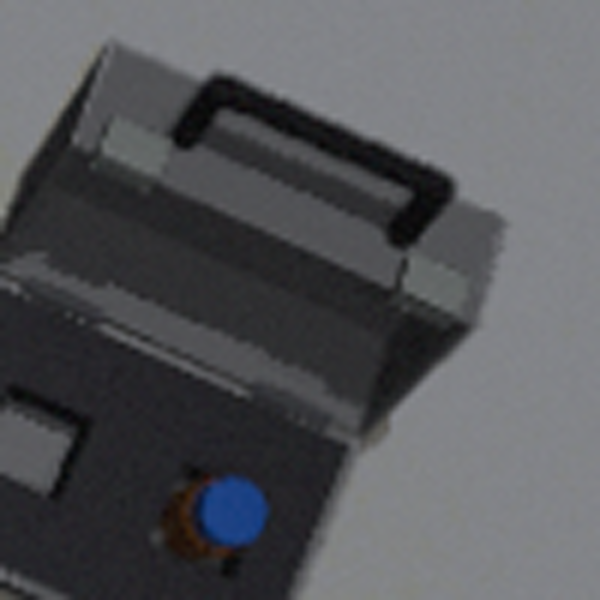

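```bash
python3 - <<'E'
from red import *
s=cap("scene"); t=cap("top")
ex=np.array([.9114,-.4115]); ey=np.array([.4115,.9114]); C=np.array([.478,-.2965]); Hn=C+.05*ex
import math
f=1.9+math.atan2(20,136)
for k in(-.035,.035):
    q=np.array([*(Hn-.13746*math.cos(f)*ex+k*ey),.035+.13746*math.sin(f)]); a=proj(t,q);b=proj(s,q)
    print(q.round(4),((a-[415,210])*6+2.5).round(0),((b-[190,90])*6+2.5).round(0))
p,e=tri(t,(445/6+415-.4,188/6+210-.4),s,(98/6+190-.4,152/6+90-.4)); print("far end",p.round(4),e)
for h in (.15,.157,.165): print(onz(t,(222+445)/12+415-.4,(85+188)/12+210-.4,h).round(4))
q=np.array([*(Hn-.13746*math.cos(f)*ex),.138]);go(q[0],q[1],.25,-24.3,"w"); print(q)
E
```

```text
[ 0.5665 -0.3749  0.1572] [427. 178.] [104. 165.]
[ 0.5953 -0.3111  0.1572] [233.  91.] [147. 277.]
far end [ 0.5636 -0.381   0.158 ] 0.00150220807300903
[ 0.5815 -0.3461  0.15  ]
[ 0.5803 -0.3441  0.157 ]
[ 0.5789 -0.3419  0.165 ]
inc [  7.4   -6.97 -57.7 ] [-0.     0.298  0.002]
[ 0.58088989 -0.34295511  0.138     ]
```

{"method": "apply_moves", "body": {"increments": [0.7,1,-5,-6,0,0.298,0,0.7,2,-7,-12,0,0.298,0,0.7,3,-7,-18,0,0.298,0,0.7,4,-7,-24,0,0.298,0,0.7,5,-7,-30,0,0.298,0,0.7,6,-7,-36,0,0.298,0,0.7,7,-7,-42,0,0.298,0,0.7,7.4,-7,-48,0,0.298,0,0.7,7.4,-7,-54,0,0.298,0,0.7,7.4,-7,-57.7,0,0.298,0], "squeeze": 40}}

```text
time: 57.5
tool_pos: [0.5794, -0.3465, 0.2499]
tool_rot: [[0.91, 0.001, 0.414], [-0.414, -0.0, 0.91], [0.001, -1.0, 0.0]]
ft_force: [0.2, 0.1, 0.2]
finger_gap: 0.0252
```

```bash
python3 - <<'E'
from h import *
st(); go(.5805,-.3435,.14,-24.3,"w")
s=cap("scene"); crop(s,170,40,330,180,4.2,"s29.png")
E
```

```text
t 57.5 tcp [ 0.5794 -0.3465  0.2499] tray [-0.4314 -0.0714] F [0.2 0.1 0.2] gap 0.0252 j6 -11.5
inc [-0.04 10.99  0.31] [-0.    -0.002  0.001]
```

View pics/s29.png

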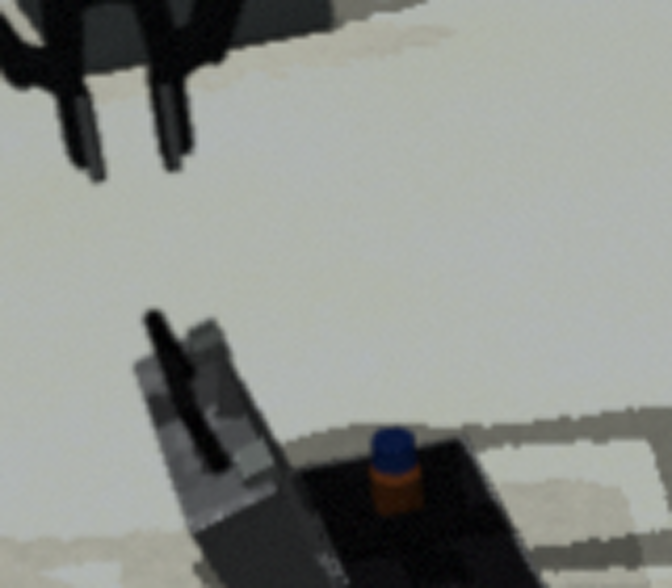

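{"method": "apply_moves", "body": {"increments": [0.7,0,4,0.3,0,0,0,0.7,0,8,0.3,0,0,0,0.7,0,10.9,0.3,0,0,0,0.7,0,10.9,0.3,0,0,0,1,0,10.9,0.3,0,0,0,1,0,10.9,0.3,0,0,0,1,0,10.9,0.3,0,0,0,1,0,10.9,0.3,0,0,0]}}

```text
time: 58.55
tool_pos: [0.5805, -0.3484, 0.1417]
tool_rot: [[0.91, 0.003, 0.415], [-0.415, -0.003, 0.91], [0.004, -1.0, -0.002]]
ft_force: [-1.7, -1.8, 5.6]
finger_gap: 0.0078
```

```bash
python3 - <<'E'
from h import *
st(); 
s=cap("scene"); crop(s,170,40,330,180,4.2,"s30.png")
import math
r=13.746; f0=math.atan2(20,136); c=lambda th:(-r*math.cos(th+f0),-r*math.sin(th+f0)); b=c(1.9)
for th in [1.8,1.7,1.6,1.5,1.4,1.3,1.2,1.1,1.0,.9,.8,.7,.6,.5,.4,.3,.2,.1,0]: print(th,"dx %.1f dy %.1f"%(c(th)[0]-b[0],c(th)[1]-b[1]))
E
```

```text
t 58.55 tcp [ 0.5805 -0.3484  0.1417] tray [-0.4331 -0.0727] F [-1.7 -1.8  5.6] gap 0.0078 j6 -11.4
1.8 dx -1.3 dy -0.6
1.7 dx -2.6 dy -1.0
1.6 dx -3.9 dy -1.3
1.5 dx -5.3 dy -1.5
1.4 dx -6.6 dy -1.5
1.3 dx -8.0 dy -1.4
1.2 dx -9.4 dy -1.2
1.1 dx -10.7 dy -0.8
1.0 dx -12.0 dy -0.3
0.9 dx -13.2 dy 0.3
0.8 dx -14.3 dy 1.1
0.7 dx -15.4 dy 1.9
0.6 dx -16.4 dy 2.9
0.5 dx -17.3 dy 3.9
0.4 dx -18.0 dy 5.1
0.3 dx -18.7 dy 6.3
0.2 dx -19.2 dy 7.6
0.1 dx -19.6 dy 8.9
0 dx -19.9 dy 10.2
```

View pics/s30.png

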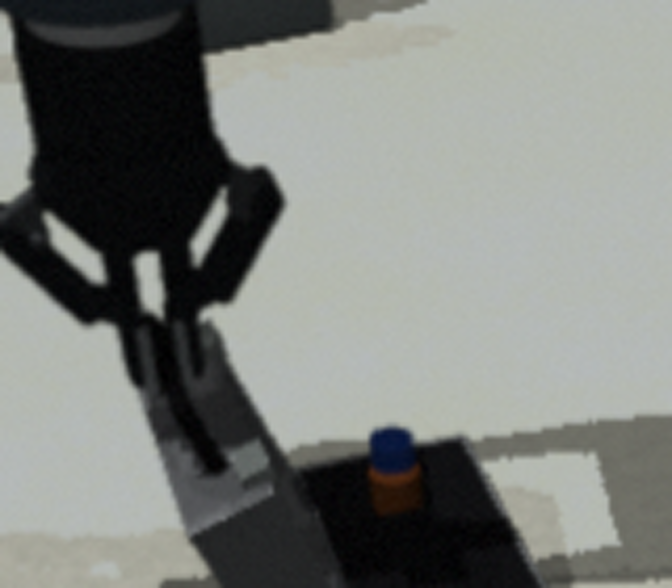

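Gripped. Swing back along the arc.

{"method": "apply_moves", "body": {"increments": [1,-0.6,-0.3,0,0,0,0,1,-1.3,-0.6,0,0,0,0,1,-2.6,-1,0,0,0,0,1,-3.9,-1.3,0,0,0,0,1,-5.3,-1.5,0,0,0,0,1,-6.6,-1.5,0,0,0,0,1,-8,-1.4,0,0,0,0,1,-9.4,-1.2,0,0,0,0,1,-9.4,-1.2,0,0,0,0]}}

```text
time: 59.72
tool_pos: [0.4936, -0.3086, 0.1536]
tool_rot: [[0.91, 0.002, 0.415], [-0.415, -0.003, 0.91], [0.003, -1.0, -0.002]]
ft_force: [-0.9, 0.2, 10.9]
finger_gap: 0.0084
```

```bash
python3 - <<'E'
from h import *
st(); 
s=cap("scene"); crop(s,170,40,330,180,4.2,"s31.png")
E
```

```text
t 59.73 tcp [ 0.4936 -0.3086  0.1536] tray [-0.4043  0.0184] F [-0.9  0.2 10.9] gap 0.0084 j6 -13.3
```

View pics/s31.png

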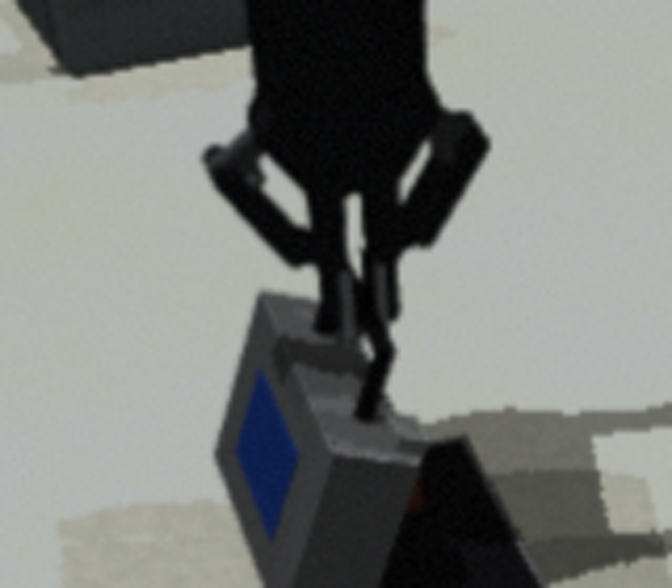

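{"method": "apply_moves", "body": {"increments": [1,-0.7,0,0,0,0,0,1,-1.3,0.2,0,0,0,0,1,-2.6,0.7,0,0,0,0,1,-3.8,1.3,0,0,0,0,1,-4.9,2.1,0,0,0,0,1,-6,2.9,0,0,0,0,1,-7,3.9,0,0,0,0,1,-7.9,4.9,0,0,0,0,1,-7.9,4.9,0,0,0,0]}}

```text
time: 60.9
tool_pos: [0.4212, -0.2754, 0.1038]
tool_rot: [[0.91, 0.0, 0.416], [-0.416, -0.001, 0.91], [0.001, -1.0, -0.001]]
ft_force: [-2.0, 1.7, 0.6]
finger_gap: 0.0084
```

```bash
python3 - <<'E'
from h import *
st(); 
s=cap("scene"); crop(s,190,60,350,200,4.2,"s32.png")
E
```

```text
t 60.9 tcp [ 0.4212 -0.2754  0.1038] tray [-0.3803  0.0944] F [-2.   1.7  0.6] gap 0.0084 j6 -15.4
```

View pics/s32.png

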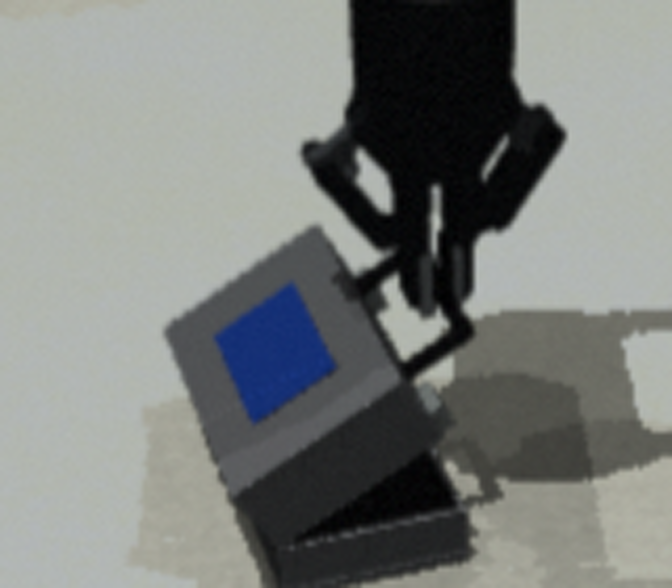

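{"method": "apply_moves", "body": {"increments": [1,-0.3,0.6,0,0,0,0,1,-0.7,1.2,0,0,0,0,1,-1.1,1.8,0,0,0,0,1,-1.4,2.4,0,0,0,0,1,-1.7,3.1,0,0,0,0,1,-1.9,3.7,0,0,0,0,1,-2.1,4.4,0,0,0,0,1,-2.3,5,0,0,0,0,1,-2.5,5.6,0,0,0,0,1,-2.6,6.1,0,0,0,0]}}

```text
time: 62.2
tool_pos: [0.3981, -0.2649, 0.0428]
tool_rot: [[0.91, 0.001, 0.416], [-0.416, -0.002, 0.91], [0.002, -1.0, -0.001]]
ft_force: [3.0, 3.5, 1.2]
finger_gap: 0.0083
```

```bash
python3 - <<'E'
from h import *
st(); 
s=cap("scene"); crop(s,190,60,350,200,4.2,"s33.png")
E
```

```text
t 62.2 tcp [ 0.3981 -0.2649  0.0428] tray [-0.3727  0.1185] F [3.  3.5 1.2] gap 0.0083 j6 -16.2
```

View pics/s33.png

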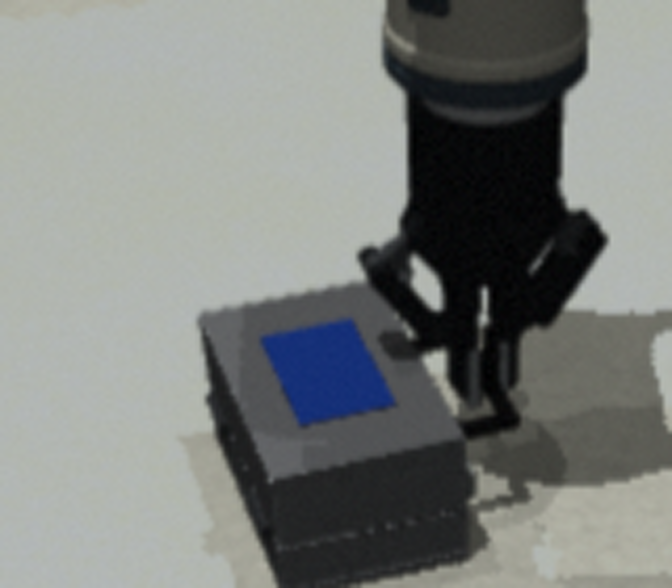

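{"method": "apply_moves", "body": {"increments": [1,0,0.2,0,0,0,0,1,0,0.4,0,0,0,0,1,0,0.4,0,0,0,0]}}

```text
time: 62.62
tool_pos: [0.3977, -0.2646, 0.0389]
tool_rot: [[0.91, 0.0, 0.416], [-0.416, -0.001, 0.91], [0.001, -1.0, -0.001]]
ft_force: [-5.6, 4.8, 19.2]
finger_gap: 0.0079
```

{"method": "apply_moves", "body": {"increments": [0.7,0,0,0,0,0,0,0.7,0,0,0,0,0,0,0.7,0,0,0,0,0,0,0.7,0,-4,0,0,0,0,0.7,0,-8,0,0,0,0,0.7,0,-14,0,0,0,0,0.7,0,-18,6,0,0,0,0.7,0,-18,12,0,0,0,0.7,0,-18,18,0,0,0,0.7,0,-18,20,0,0,0]}}

```text
time: 63.88
tool_pos: [0.4815, -0.0797, 0.2188]
tool_rot: [[0.911, 0.001, 0.413], [-0.413, -0.001, 0.911], [0.001, -1.0, -0.001]]
ft_force: [-0.2, -0.3, -0.3]
finger_gap: 0.0257
```

{"method": "apply_moves", "body": {"increments": [0.7,0,0,6,0,0,0,0.7,0,0,12,0,0,0,0.7,0,0,18,0,0,0,0.7,0,0,24,0,0,0,0.7,0,0,30,0,0,0,0.7,0,0,34,0,0,0,0.7,0,0,34,0,0,0]}}

```text
time: 64.75
tool_pos: [0.6226, 0.2325, 0.2178]
tool_rot: [[0.912, 0.001, 0.411], [-0.411, -0.001, 0.912], [0.001, -1.0, -0.0]]
ft_force: [-0.1, -1.2, -0.9]
finger_gap: 0.0256
```

```bash
python3 - <<'E'
from red import *
st(); 
s=cap("scene"); t=cap("top")
cv2.imwrite("pics/s34.png",s["img"][:,:,::-1]); crop(s,220,110,420,260,4,"s34z.png"); crop(t,210,130,490,340,2.8,"t34.png")
E
```

```text
t 64.75 tcp [0.6226 0.2325 0.2178] tray [ 0.1485 -0.0432] F [-0.1 -1.2 -0.9] gap 0.0256 j6 39.6
```

View pics/s34.png

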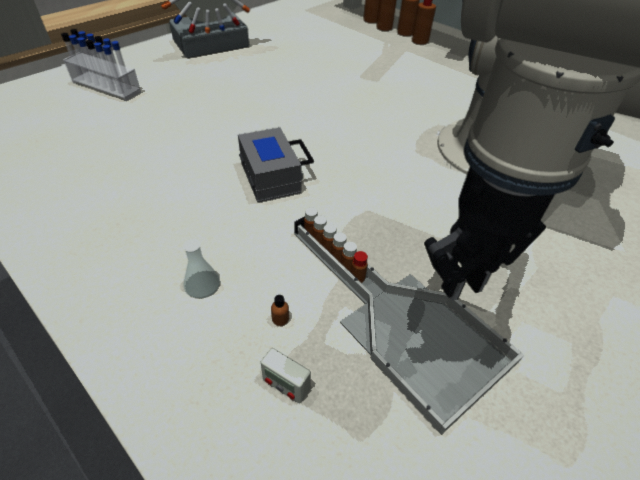

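View pics/s34z.png

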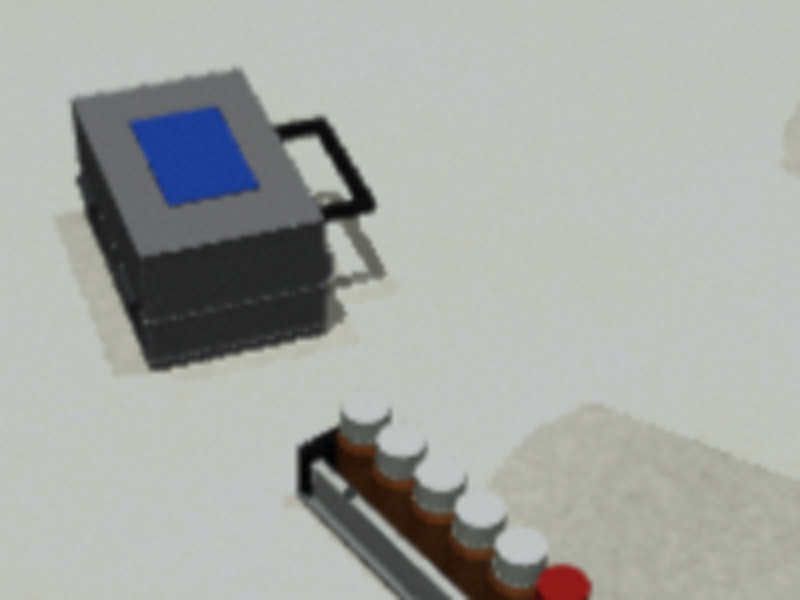

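View pics/t34.png

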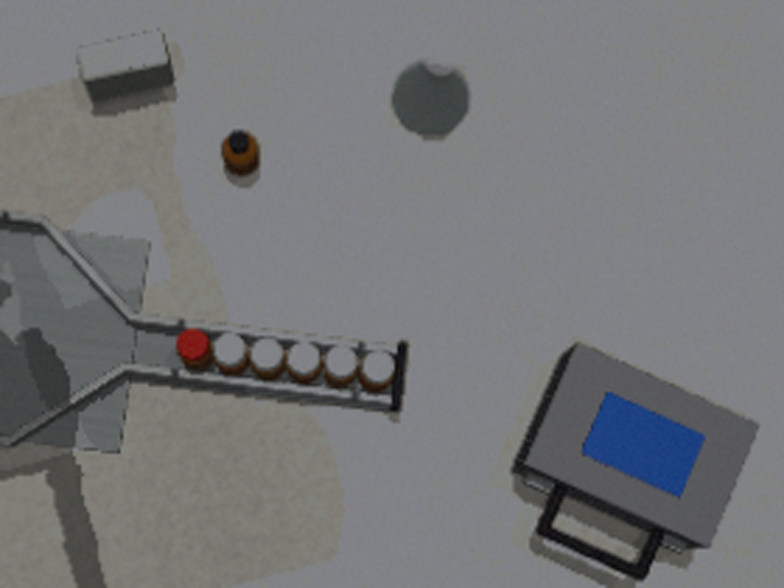

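```bash
python3 - <<'E'
from red import *
t=cap("top"); s=cap("scene"); B=[]
for c in (t,s):
    h=cv2.cvtColor(c["img"],cv2.COLOR_RGB2HSV); m=cv2.inRange(h,(105,150,40),(130,255,255)); n,l,q,ce=cv2.connectedComponentsWithStats(m); i=1+np.argmax(q[1:,4]*(q[1:,1]>100)); B.append(ce[i])
p,e=tri(t,B[0],s,B[1]); print("label",p.round(4),e)
x,y=[193,230,267,304,341,378],[345,351,356,361,366,370]
for a,b in zip(x,y): print(tray(onz(t,a/2.8+210-.3,b/2.8+130-.3,.066)).round(4))
E
```

```text
label [ 0.4779 -0.2962  0.0799] 0.001897830665693863
[-0.0541  0.002 ]
[-0.0822  0.003 ]
[-0.1101  0.0034]
[-0.138   0.0037]
[-0.1658  0.0041]
[-0.1935  0.0037]
```

```bash
python3 - <<'E'
from bench import *
print(sign_off())
E
```

```text
the job is handed in; nothing more can be done
None
```

I handed the job in at about 65 s of the 210 s allowed; `sign_off()` gave no verdict.

**What I did:** I slid vial3 clear, then eased one jammed vial back to about 78 mm behind the mouth. All five white-capped vials then went upright down the lane, and I pushed them closed against the stop. I opened the case until the lid leaned back by itself and lifted the red-capped vial out. I stood it behind the last sample, pushed it up to touch, and shut the case.

**Last checks:**
- **Row in the lane:** the caps measured from the top view at x = -193.5, -165.8, -138.0, -110.1, -82.2 and, for the red one, -54.1 mm. That is within 1 mm of each place along the lane.
- **Case:** it is shut. Its label measured 79.9 mm high, the same as before I opened it, and the case ended under 1 mm from its start. I last saw the blue-capped vial in its pocket just before I closed the lid.
- **Flask, bottle and timer:** they looked unmoved in the last pictures. I did not measure them.

**Disagreements:** the two cameras differ by up to about 6 mm sideways for the red cap (+2 against -4 mm), and the top view reads the white caps at +3 to +4 mm. The lane itself leaves the vials only about ±2.5 mm, so I trust that over these readings. When I lowered the red vial, contact came slightly early and pressed with about 20 N for a moment; it was upright after release.

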